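# Count to the third lane and load the brass blank

### The job

With the fingers closed, run a fingertip lightly along the sprung brass rail of the white rack, starting on the pad at the red end and sliding over the ridges to the third pad, and stop there without touching the fourth. Then push the brass blank along the bench into that third lane, counted from the red end, until it is fully home against the back stop, and move away. Only push the blank, never lift or tip it, and leave the steel blanks and the other things on the bench where they are.

Things in the scene. Friction and masses are not known exactly. Their poses are not given: they have to be found in the camera images.
- rack: White comb rack, fixed: 7 dividers (6 mm thick, 10 mm high) stand on the bench, forming 6 lanes 46 mm clear, no floor. Origin: bench level, mid rack. x runs along the lanes from the open mouths (-48 mm) to the back stop (inner face +45 mm, 34 mm high). Lanes 1 to 6: centres at y = +130, +78, +26, -26, -78, -130 mm. A blank fully home has its centre at x = +25 mm.
- rail (a joint): Sprung rail over the back stop, along rack y at rack x = +55 mm, 20 mm wide, 318 mm long. Value: how far it is pressed down as one piece, 0 to 0.006 m (about 1 N to start, 4 N at 6 mm). Carries a flat brass pad behind each lane, tops 52 mm above the bench when up, and between pads low black ridges about 1.5 mm higher, that a fingertip can slide over.
- red_post: Red block 100 x 24 x 34 mm fixed at one end of the rack, beside the outermost divider; its side (rack y = +172 or -172 mm) is the end from which the lanes are counted. Origin: centre of its underside.
- grey_post: Grey block of the same size fixed at the other end of the rack. Origin: centre of its underside.
- brass_blank: Loose brass-coloured round engraving blank, 40 mm diameter, 28 mm high, about 0.2 to 0.4 kg, standing on the bench in front of the lane mouths. Origin: centre of its underside.
- pad1: Flat brass pad of the rail, 20 x 40 mm (along the rail), behind lane 1 (rack y = +130 mm). Origin: 5 mm below the centre of its top face.
- pad2: Flat brass pad of the rail, 20 x 40 mm (along the rail), behind lane 2 (rack y = +78 mm). Origin: 5 mm below the centre of its top face.
- pad3: Flat brass pad of the rail, 20 x 40 mm (along the rail), behind lane 3 (rack y = +26 mm). Origin: 5 mm below the centre of its top face.
- pad4: Flat brass pad of the rail, 20 x 40 mm (along the rail), behind lane 4 (rack y = -26 mm). Origin: 5 mm below the centre of its top face.
- pad5: Flat brass pad of the rail, 20 x 40 mm (along the rail), behind lane 5 (rack y = -78 mm). Origin: 5 mm below the centre of its top face.
- pad6: Flat brass pad of the rail, 20 x 40 mm (along the rail), behind lane 6 (rack y = -130 mm). Origin: 5 mm below the centre of its top face.
- ridge1: Low black ridge on the rail, 12 mm wide along the rail, between pad 1 and pad 2. Origin: about 6 mm below its crest.
- ridge2: Low black ridge on the rail, 12 mm wide along the rail, between pad 2 and pad 3. Origin: about 6 mm below its crest.
- ridge3: Low black ridge on the rail, 12 mm wide along the rail, between pad 3 and pad 4. Origin: about 6 mm below its crest.
- ridge4: Low black ridge on the rail, 12 mm wide along the rail, between pad 4 and pad 5. Origin: about 6 mm below its crest.
- ridge5: Low black ridge on the rail, 12 mm wide along the rail, between pad 5 and pad 6. Origin: about 6 mm below its crest.
- steel_blank_a: Dark steel round blank, 40 mm diameter, 28 mm high, already home in lane 1; leave alone. Origin: centre of underside.
- steel_blank_b: Dark steel round blank of the same size, home in lane 6; leave alone. Origin: centre of underside.
- screwdriver: Screwdriver lying on the bench, right of the rack; leave alone.
- chip_brush: Small brush lying on the bench, left of the rack; leave alone.
- oil_bottle: White bottle with red cap, 44 mm diameter, 110 mm high, left of the rack; leave alone.
- dial_plate: Brown disc with a centre boss, 130 mm diameter, 14 mm high, right of the rack; leave alone.
- cutter_cup: Empty aluminium cup, 64 mm diameter, 80 mm high, left of the rack; leave alone.
Not all that is in view belongs to the job. Of the things that look like the brass_blank, the middle-sized one is meant.

How it is judged:
By the outcome, as a careful person would: the job done as asked, in the order asked, and still so for the second after the job is handed in, with the robot touching nothing.
It also fails if it takes over 59 s, if anything falls off the work surface, if the arm or the gripper's body presses on something with over 40 N, if the wrist force passes 120 N, or if a joint passes its speed limit or range.

### The arm

A 6-joint arm with a two-finger parallel gripper is mounted at the origin on the work surface. World frame = base frame: x ahead of the robot, y to its left, z up, the work surface at z = 0. Lengths are in mm, angles in degrees, forces in N, time in s.
With the tool pointing down it reaches from about 350 to 925 mm from the base axis. Payload 6.4 kg.
Tool frame: the origin (TCP) lies at the very end of the fingers, on their centre line; the grasp point (between the pads) lies 19 mm behind it (ctrl.grip_depth is the distance from the TCP to the grasp point, in mm); z points along the fingers, y is the direction in which the jaws open and shut (so a half turn about z gives the same grasp; the last joint's range is limited). The gripper opens to 85 mm and grips with 20 to 120 N. Pads are 22 mm wide; open, the fingers measure 114 mm over their backs; the gripper's body (76 mm by 85 mm) begins 54 mm behind the grasp point. The pads swing forward as they close: fully open they stand 13 mm farther back than shut.
Start: joints at [54.998, 14.043, 89.255, -0, 76.702, -9.975], TCP at [274.976, 588.984, 231.29] pointing down, gripper open.
Joint ranges: [-179.41, 179.41], [-58.25, 129.5], [7.25, 145.43], [-54.29, 234.29], [11.92, 165.04], [-157.13, 157.13]. Speed limits (degrees/s): [147.25, 147.25, 180, 180, 180, 180].

### API

Orientations are given as [roll, pitch, yaw] about the fixed x, y, z axes, in that order (R = Rz(yaw) Ry(pitch) Rx(roll)).
In Python, from cell import ctrl, snapshot, cut_out, mark_of gives the robot as it stands.
- The arm moves only by the tool carry_out, never from a script. Its argument "deltas" is a list of rows, each a list of 7 numbers: the shift along the tool's x, y, z in mm, then the turn, a rotation vector about the tool's x, y, z in rad, then the opening, from -1 (shut) to 1 (fully open). A call has exactly 8 rows; each row shifts and turns the commanded pose from where the row before left it, along the tool's axes as they then stand; what a row does not reach is not made up. A row lasts 1/10 s, in which the tool goes at most 50 mm and 8.59 degrees, less where a joint would pass 70% of its speed; a pose out of reach is approached as far as the arm can. A call is refused whole if a number of a shift passes 50 or a number of a turn 0.15, either way. A call with a gripper value outside its range is refused whole. The fingers move at their own pace and stop on an object; "squeeze" is the grip in N (left out, the last holds). Time passes only in rows, so rows that do not move let the fingers close, or fill a call up. It gives the time, the measured TCP pose, the force and the opening at its end, in the units of the state.
- ctrl.get_state(): the state, without advancing time (a new reading comes with each control period).
- snapshot(name): name is "scene" or "side" or "wrist"; returns a dict with "frame" (400x640x3 uint8, blue, green, red), "K" (3x3 intrinsics, pixels), "R" (3x3) and "t" (3): a world point X has camera coordinates R X + t. Camera axes: x right, y down, z forward; pixel columns grow to the right and rows downward; lengths in mm; the calibration is good to about 2 mm. The wrist camera is an equidistant fisheye: a pixel r from the principal point sees the ray r / f radians off the axis. A picture is of the moment at which its call begins. There is no depth.
- ctrl.finish_job(): hands the job in, once; it reports no verdict.
Trained networks look in the newest picture that a camera, given by its name, has taken for a name from the list of things; names that differ only in an ending like _2 or _b are one class to them, and where a whole thing is asked for, a point or a joint stands for the part that bears it (a point fixed in the world has none). Each returns a list of dicts, best first, with "score" (0 to 1); they miss things now and then, are a little off and sometimes report something else, mostly with a low value. They report only what shows in the picture. A call takes as long as a camera call. They do not tell look-alikes from the thing itself.
- cut_out(camera, query): "mask" (400x640 bool, what is visible of it) and "box" ([left, top, right, bottom] in pixels, round what is visible of it).
- mark_of(camera, query): "uv" ([column, row] in pixels: a listed point, or the origin of a listed thing).
The state is a dict: "time_s": time; "joints": joint angles; "dq": joint speeds; "tau": joint torques, N m; "tcp_pos": TCP position; "ee_rot": TCP orientation; "wrist_force": force on the tool from outside, world axes, zero at the start; "ft_torque": the same for the moment, N m; "width": finger opening in mm.
Only numpy, scipy, OpenCV 4.12 (cv2) and the standard library are available. Lean on these libraries where they do the work, as an engineer would, in place of code of your own. Each camera call takes 0.05 s, during which the arm holds its last target.

## Working session

There is one attempt and no reset: what is moved stays moved. The work goes in short steps, Python scripts to look and compute and a tool call to move; the robot and the scene stay as the last step left them, time stands still between calls to the robot, and variables do not carry over. Pictures are saved under pics/ and viewed, and the job is handed in when it is done.

Besides the shell and the picture viewer there is one more tool, called after "Call:" in YAML: its name, and indented under it one key for each argument. carry_out: Moves the arm, as the interface text tells. Its arguments: {"type":"object","properties":{"deltas":{"type":"array","items":{"type":"array","items":{"type":"number"}}},"squeeze":{"type":"number"}},"required":["deltas"]}

```bash
mkdir -p pics; ls; python3 - <<'E'
from cell import ctrl, snapshot, cut_out, mark_of
import cv2
for n in ("scene","side"):
    s=snapshot(n); cv2.imwrite(f"pics/{n}0.png",s["frame"]); print(n,s["K"].tolist(),s["R"].tolist(),s["t"].tolist())
st=ctrl.get_state(); print(st)
E
```

```text
pics
scene [[373.0854123377312, 0.0, 317.772788054435], [0.0, 373.0854123377312, 200.51726719457702], [0.0, 0.0, 1.0]] [[-0.18609960593691527, 0.9824863404588792, 0.009355612317994519], [0.7515821788163656, 0.1484825734889607, -0.6427107855448984], [-0.6328437130569995, -0.1125767124311912, -0.7660517728341965]] [101.76222553273128, -379.07557973819456, 1366.545559887192]
side [[512.445636470228, 0.0, 318.5228902756087], [0.0, 512.445636470228, 196.42803693599078], [0.0, 0.0, 1.0]] [[0.8551426166974008, -0.5182717797300563, -0.011201225083100947], [-0.32406914571697076, -0.5175958309416074, -0.7918798801498496], [0.40461128741323454, 0.6808002042650305, -0.6105741461694052]] [-473.80130801815255, 250.00656004866244, 1117.1247600614638]
{'time_s': 0.1, 'joints': array([ 5.49991267e+01,  1.40813354e+01,  8.93181748e+01, -1.13071055e-03,
        7.67014790e+01, -9.97733716e+00]), 'dq': array([ 0.03895029, -0.07538672, -0.19400755,  0.02225493, -0.00082319,
        0.07995598]), 'tau': array([-3.58902344e-04, -4.30669999e+01, -3.27129686e+01, -2.04852022e-04,
        2.83776906e-03, -9.06276057e-06]), 'tcp_pos': array([274.67251971, 588.5596117 , 230.27458944]), 'ee_rot': array([-1.79900348e+02, -1.64139286e-02,  1.54976711e+02]), 'wrist_force': array([-1.41896005,  0.08617069,  0.13664908]), 'ft_torque': array([ 0.02016812,  0.00388381, -0.01089278]), 'width': 85.24737648189726}
```

View pics/scene0.png

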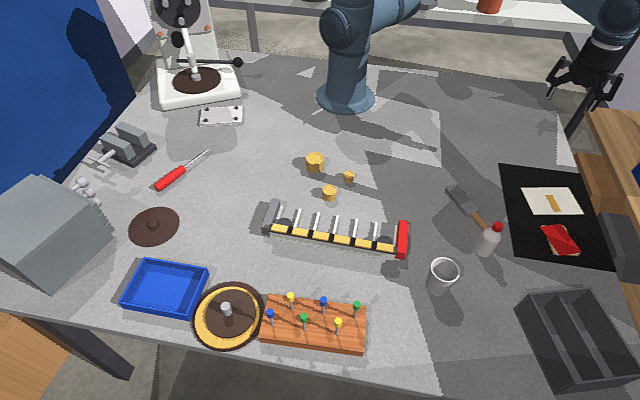

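View pics/side0.png

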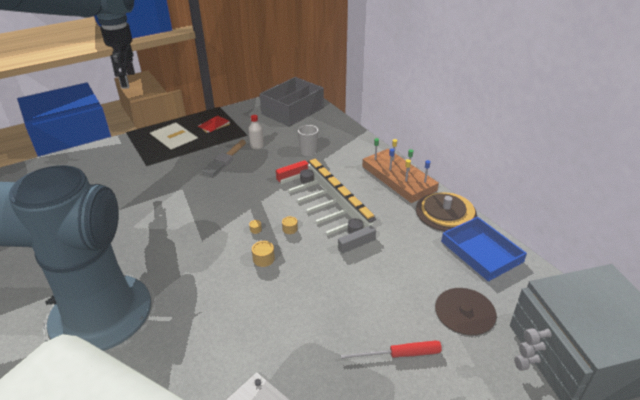

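The scene image shows three brass candidates: (315,162) is the largest, (349,176) the smallest and (330,192) the middle one. The red post is at (403,240) and the lane mouths face the robot. Next I'll measure the positions and check the crops.

```bash
cat > h.py <<'E'
import numpy as np, cv2
from cell import ctrl, snapshot, cut_out, mark_of
def proj(s,X):
    c=np.atleast_2d(X)@s["R"].T+s["t"]; p=c@s["K"].T; return p[:,:2]/p[:,2:]
def onplane(s,uv,z):
    d=s["R"].T@np.linalg.inv(s["K"])@np.array([uv[0],uv[1],1.]); o=-s["R"].T@s["t"]
    return o+d*(z-o[2])/d[2]
E
python3 - <<'E'
from h import *
from scipy.optimize import least_squares
pts={"red_post":(0,172,0),"grey_post":(0,-172,0),"rack":(0,0,0)}
for i,y in enumerate((130,78,26,-26,-78,-130)): pts[f"pad{i+1}"]=(55,y,47)
for i,y in enumerate((104,52,0,-52,-104)): pts[f"ridge{i+1}"]=(55,y,47.5)
S={}
obs=[]
for n in ("scene","side"):
    s=snapshot(n); S[n]=s
    for k in ("red_post","grey_post","rack","pad1","ridge1","brass_blank","steel_blank_a"):
        r=mark_of(n,k)
        print(n,k,[(np.round(d["uv"],1).tolist(),round(d["score"],2),np.round(onplane(s,d["uv"],47 if k[:3] in("pad","rid") else 0)[:2]).tolist()) for d in r])
    for d in cut_out(n,"brass_blank"):
        print("  cut",n,d["box"],d["score"],d["mask"].sum())
f=S["scene"]["frame"]; cv2.imwrite("pics/crop_s.png",cv2.resize(f[140:270,240:430],None,fx=4,fy=4,interpolation=cv2.INTER_CUBIC))
f=S["side"]["frame"]; cv2.imwrite("pics/crop_d.png",cv2.resize(f[140:275,235:395],None,fx=4.4,fy=4.4,interpolation=cv2.INTER_CUBIC))
E
```

```text
scene red_post [([401.6, 241.1], 0.82, [598.0, 230.0]), ([328.9, 237.7], 0.55, [624.0, 44.0])]
scene grey_post [([271.8, 216.9], 0.57, [587.0, -119.0])]
scene rack [([332.0, 228.6], 0.87, [594.0, 47.0]), ([325.3, 196.6], 0.57, [488.0, 10.0]), ([400.5, 245.0], 0.45, [611.0, 228.0]), ([153.5, 225.8], 0.32, [676.0, -417.0]), ([271.3, 218.9], 0.18, [594.0, -118.0])]
scene pad1 [([386.3, 244.7], 0.65, [649.0, 187.0]), ([340.6, 239.6], 0.57, [656.0, 77.0]), ([362.9, 244.4], 0.52, [659.0, 131.0]), ([320.7, 236.9], 0.46, [657.0, 28.0]), ([299.6, 233.0], 0.46, [656.0, -25.0]), ([276.2, 227.6], 0.42, [651.0, -86.0])]
scene ridge1 [([333.7, 238.1], 0.62, [655.0, 60.0]), ([378.4, 242.2], 0.47, [646.0, 168.0]), ([355.9, 241.7], 0.36, [655.0, 114.0]), ([311.7, 235.8], 0.36, [658.0, 6.0])]
scene brass_blank [([326.1, 197.7], 0.7, [491.0, 13.0]), ([312.6, 167.8], 0.68, [382.0, -47.0]), ([344.2, 180.7], 0.65, [416.0, 54.0])]
scene steel_blank_a [([382.3, 247.4], 0.56, [627.0, 182.0])]
  cut scene [305.5, 152.6, 322.5, 172.0] 0.75 318
  cut scene [318.8, 185.6, 337.1, 201.6] 0.69 204
  cut scene [343.
[... 461 characters left out ...]
0.45, [655.0, 142.0]), ([363.9, 211.4], 0.43, [648.0, -68.0]), ([345.3, 193.1], 0.38, [651.0, 21.0])]
side ridge1 [([348.9, 195.2], 0.6, [654.0, 8.0]), ([339.4, 190.6], 0.51, [643.0, 38.0]), ([332.7, 176.0], 0.4, [665.0, 105.0]), ([319.7, 166.8], 0.35, [657.0, 163.0])]
side brass_blank [([264.1, 260.4], 0.85, [372.0, -48.0]), ([253.1, 228.7], 0.63, [399.0, 72.0]), ([289.5, 230.9], 0.56, [475.0, 14.0])]
side steel_blank_a [([354.4, 230.8], 0.72, [617.0, -74.0]), ([359.4, 208.7], 0.44, [679.0, -7.0])]
  cut side [280.0, 217.3, 298.9, 238.4] 0.69 263
  cut side [254.0, 240.0, 275.0, 265.4] 0.64 487
  cut side [343.7, 339.7, 439.2, 359.2] 0.43 803
  cut side [249.3, 220.1, 260.6, 232.7] 0.42 150
```

```bash
sleep 1
```

```text
(no output)
```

View pics/crop_s.png

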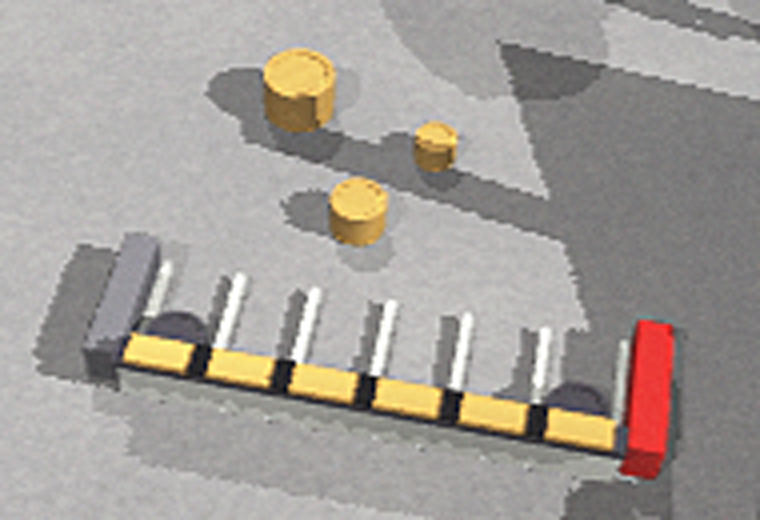

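View pics/crop_d.png

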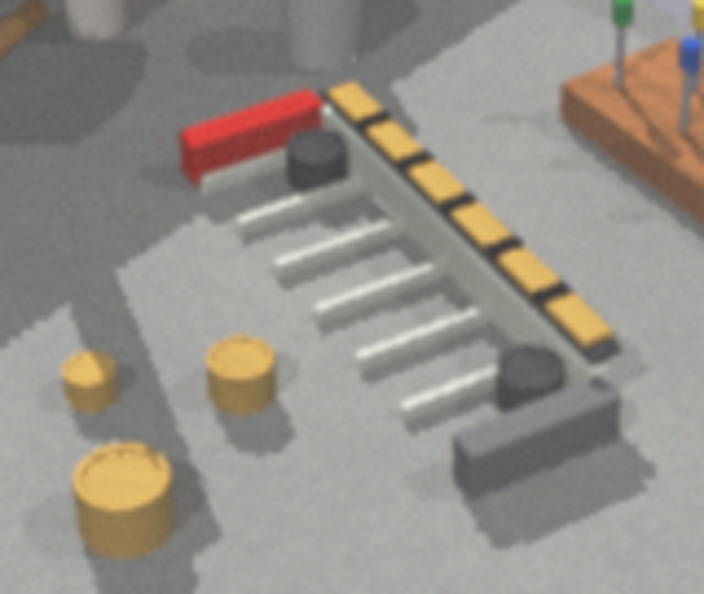

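The middle blank is the one at scene (330,192) / side (290,228). Both crops show it clearly between the larger and the smaller one, and its width of about 16 px matches 40 mm. Now the precise rack and blank poses.

```bash
cat > fit.py <<'E'
from h import *
from scipy.optimize import least_squares
S={n:snapshot(n) for n in("scene","side")}
def T(p,X):
    c,s=np.cos(p[2]),np.sin(p[2]); X=np.atleast_2d(X).astype(float)
    return np.c_[p[0]+c*X[:,0]-s*X[:,1],p[1]+s*X[:,0]+c*X[:,1],X[:,2]]
ys=[130,78,26,-26,-78,-130]
def polyc(s,W):  # centroid of projected polygon
    m=cv2.moments(proj(s,W).astype(np.float32).reshape(-1,1,2)); return np.array([m["m10"]/m["m00"],m["m01"]/m["m00"]])
def pad(p,y): return T(p,[[45,y-20,52],[65,y-20,52],[65,y+20,52],[45,y+20,52]])
def brass(s):
    hsv=cv2.cvtColor(cv2.resize(s["frame"],None,fx=4,fy=4,interpolation=cv2.INTER_CUBIC),cv2.COLOR_BGR2HSV)
    return cv2.inRange(hsv,(12,90,120),(32,255,255))
p0=np.array([595,49,np.arctan2(-(600-592),348)*0])
obs={}
d=T([595,55,0],[0,0,0])
p0=np.array([595,56,0.0])
obs=[]
for n,s in S.items():
    num,lab,st,ce=cv2.connectedComponentsWithStats(brass(s))
    for q in range(1,num):
        if st[q,4]>200: 
            uv=(ce[q]+0.5)/4-0.5; w=onplane(s,uv,52)
            if 620<w[0]<680 and -110<w[1]<210: obs.append((n,uv,w,st[q,4]/16))
for o in obs: print(o[0],np.round(o[1],1),np.round(o[2][:2],1),o[3])
def res(p):
    r=[]
    for n,uv,w,a in obs:
        i=np.argmin([np.linalg.norm(polyc(S[n],pad(p,y))-uv) for y in ys]); r+=list(polyc(S[n],pad(p,ys[i]))-uv)
    return r
f=least_squares(res,p0,x_scale=[1,1,.003],loss="soft_l1")
print("rack",f.x,np.degrees(f.x[2])); print(np.round(np.reshape(res(f.x),(-1,2)),2))
rack=f.x
# blank: silhouettes
th=np.linspace(0,2*np.pi,60,endpoint=False)
def cyl(x,y,r=20,h=28): return np.vstack([np.c_[x+r*np.cos(th),y+r*np.sin(th),0*th+z] for z in(0,h)])
B=[]
for n,c in(("scene",(330,192)),("side",(290,228))):
    s=S[n]; ms=[m for m in cut_out(n,"brass_blank") if np.hypot((m["box"][0]+m["box"][2])/2-c[0],(m["box"][1]+m["box"][3])/2-c[1])<8]
    num,lab,st,ce=cv2.connectedComponentsWithStats(brass(s)); l=lab[c[1]*4,c[0]*4]
    b=np.array([st[l,0],st[l,1],st[l,0]+st[l,2],st[l,1]+st[l,3]])/4-.5
    print(n,"net",ms[0]["box"] if ms else None,"hsv",b); B.append((s,b))
def bx(s,q): u=proj(s,cyl(*q)); return np.r_[u.min(0),u.max(0)]
g=least_squares(lambda q:np.concatenate([bx(s,q)-b for s,b in B]),[485,14])
print("blank",g.x,np.round(g.fun,1))
for s,b in B:
    g1=least_squares(lambda q:bx(s,q)-b,[485,14]);print(" single",g1.x)
def inv(w): c,s=np.cos(rack[2]),np.sin(rack[2]);d=np.array(w)-rack[:2];return np.array([c*d[0]+s*d[1],-s*d[0]+c*d[1]])
print("blank in rack",inv(g.x))
for n,s in S.items():
    im=cv2.resize(s["frame"],None,fx=4,fy=4,interpolation=cv2.INTER_CUBIC)
    def dl(W,c):
        cv2.polylines(im,[np.round((proj(s,W)+.5)*4).astype(int)],True,c,1)
    for y in ys: dl(pad(rack,y),(255,0,255))
    for y0 in(172,-172):
        for z in(34,): dl(T(rack,[[-50,y0-12,z],[50,y0-12,z],[50,y0+12,z],[-50,y0+12,z]]),(0,255,0))
    for k in range(7):
        y0=156-52*k; dl(T(rack,[[-48,y0-3,10],[45,y0-3,10],[45,y0+3,10],[-48,y0+3,10]]),(255,255,0))
    c=cyl(*g.x); dl(c[:60],(255,0,0)); dl(c[60:],(255,0,0))
    u=proj(s,T(rack,[0,0,0]))[0]*4; a,b=int(u[0])-370,int(u[1])-270
    a=max(a,0);cv2.imwrite(f"pics/fit_{n}.png",im[b-80:b+440,a:a+760])
E
python3 fit.py
```

```text
scene [279.1 227.8] [653.7 -77.5] 125.5625
scene [299.7 231.5] [655.  -25.1] 123.125
scene [320.5 235.3] [656.2  26.9] 127.0
scene [341.5 239.1] [657.3  78.8] 129.9375
scene [362.9 242.9] [658.4 131. ] 132.375
scene [384.7 246.8] [659.4 183.1] 139.3125
side [314.9 162.6] [653.3 182.5] 66.1875
side [323.9 171.4] [651.8 131.3] 70.0
side [333.5 180.8] [650.4  78.8] 75.0625
side [343.6 190.5] [649.4  27.3] 79.6875
side [354.3 200.9] [648.4 -24.9] 84.3125
side [365.8 212.1] [647.  -78.2] 100.4375
rack [ 5.98124184e+02  5.46620513e+01 -2.63725514e-02] -1.5110358918851734
[[ 0.72 -1.21]
 [ 0.51 -1.25]
 [ 0.42 -1.2 ]
 [ 0.4  -1.13]
 [ 0.26 -1.04]
 [ 0.16 -0.96]
 [ 0.89 -0.4 ]
 [ 1.06 -0.3 ]
 [ 1.01 -0.4 ]
 [ 1.   -0.3 ]
 [ 0.86 -0.31]
 [ 0.59 -0.6 ]]
scene net [318.6, 183.8, 337.9, 202.2] hsv [321.75 184.   336.5  201.  ]
side net [278.6, 216.4, 297.8, 234.1] hsv [281.5  216.   296.75 233.25]
blank [480.19943353  20.757978  ] [ 0.5 -0.7  0.3 -0.4  0.1 -0.5  0.9  0.7]
 single [482.36265697  19.92151184]
 single [479.2753846   21.84552641]
blank in rack [-116.9897105   -37.00189971]
```

```bash
sleep 1
```

```text
(no output)
```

View pics/fit_scene.png

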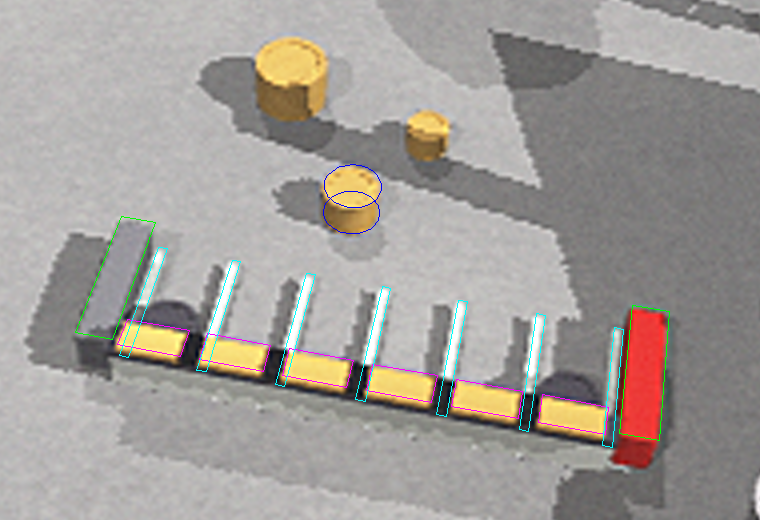

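View pics/fit_side.png

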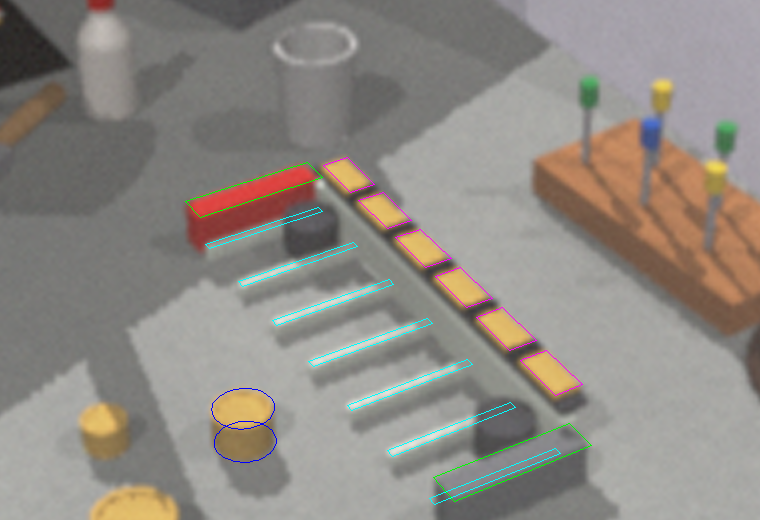

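Call:
carry_out:
  deltas:
    - [0,0,0,0,0,-0.137,-1]
    - [0,0,0,0,0,-0.137,-1]
    - [0,0,0,0,0,-0.137,-1]
    - [-20,-20,0,0,0,0,-1]
    - [-30,-30,0,0,0,0,-1]
    - [-30,-30,0,0,0,0,-1]
    - [-30,-30,0,0,0,0,-1]
    - [-30,-30,0,0,0,0,-1]

```text
time_s: 2.0
tcp_pos: [412.2, 444.2, 231.5]
ee_rot: [180.0, 0.0, 178.5]
wrist_force: [0.3, 0.3, -0.1]
width: -0.3
```

Call:
carry_out:
  deltas:
    - [-30,-30,0,0,0,0,-1]
    - [-30,-30,0,0,0,0,-1]
    - [-30,-30,0,0,0,0,-1]
    - [-30,-30,0,0,0,0,-1]
    - [-30,-30,0,0,0,0,-1]
    - [-30,-30,0,0,0,0,-1]
    - [-20,-20,0,0,0,0,-1]
    - [0,0,0,0,0,0,-1]

```text
time_s: 2.8
tcp_pos: [608.3, 237.4, 231.2]
ee_rot: [-180.0, 0.0, 178.3]
wrist_force: [-1.0, 0.9, 0.2]
width: -0.4
```

Call:
carry_out:
  deltas:
    - [-20,-20,20,0,0,0,-1]
    - [-20,-20,25,0,0,0,-1]
    - [-12,-16,25,0,0,0,-1]
    - [0,0,25,0,0,0,-1]
    - [0,0,20,0,0,0,-1]
    - [0,0,10,0,0,0,-1]
    - [0,0,0,0,0,0,-1]
    - [0,0,0,0,0,0,-1]

```text
time_s: 3.6
tcp_pos: [657.0, 183.6, 107.4]
ee_rot: [180.0, 0.1, 178.6]
wrist_force: [0.3, 0.5, 0.4]
width: -0.2
```

```bash
python3 - <<'E'
from h import *
for n in("scene","side","wrist"):
    s=snapshot(n); f=s["frame"]
    if n!="wrist":
        u=proj(s,ctrl.get_state()["tcp_pos"])[0]; print(n,u)
        a,b=int(u[0]),int(u[1]); f=cv2.resize(f[b-60:b+50,a-75:a+75],None,fx=5,fy=5,interpolation=cv2.INTER_CUBIC)
        cv2.circle(f,(int((u[0]-a+75.5)*5),int((u[1]-b+60.5)*5)),3,(255,0,255),1)
    else: print(s["K"].tolist(),s["R"].tolist(),s["t"].tolist())
    cv2.imwrite(f"pics/a_{n}.png",f)
st=ctrl.get_state();print(st["tcp_pos"],st["wrist_force"])
E
```

```text
scene [388.58466972 232.62055423]
side [315.76227323 145.35031335]
[[309.70691628693146, 0.0, 321.4896999310048], [0.0, 309.70691628693146, 194.74321380782354], [0.0, 0.0, 1.0]] [[0.025787772923121115, 0.9996670585116592, 0.0008734382142375216], [0.9480905655716394, -0.02473429156659964, 0.3170370550814989], [0.31695310416797684, -0.007347581054128368, -0.9484127491819889]] [-200.07455466434257, -621.7130054599015, 57.11069552446485]
[657.54652271 183.39228964 108.11199906] [ 0.40477476 -0.10048307  0.87342726]
```

View pics/a_scene.png

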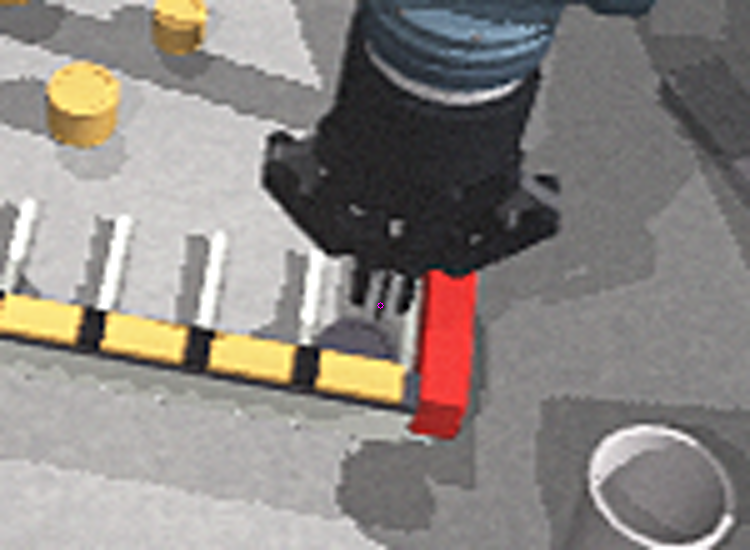

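View pics/a_side.png

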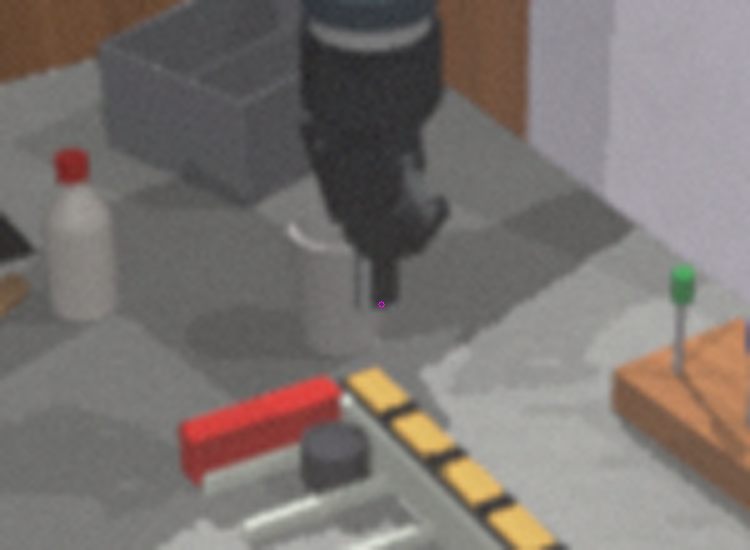

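View pics/a_wrist.png

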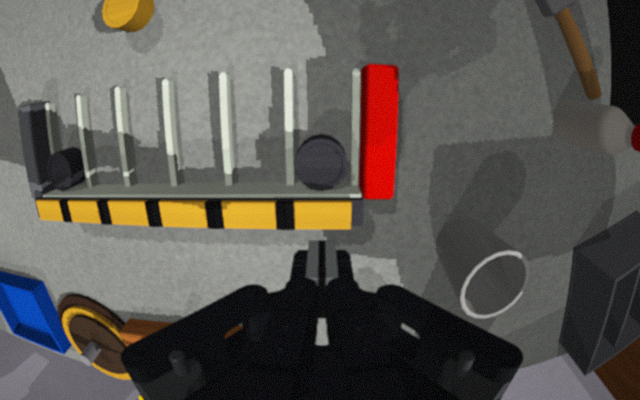

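The wrist view shows the rail at (195,215) with pad1 at (322,215), and the closed fingertips at (322,245). I'll refine the rack pose from this view.

```bash
cat > wfit.py <<'E'
from h import *
from scipy.optimize import least_squares
def pw(s,X):
    c=np.atleast_2d(X)@s["R"].T+s["t"]; r=np.hypot(c[:,0],c[:,1]); th=np.arctan2(r,c[:,2]); f=s["K"][0,0]
    return np.c_[s["K"][0,2]+f*th*c[:,0]/r, s["K"][1,2]+f*th*c[:,1]/r]
def T(p,X):
    c,s=np.cos(p[2]),np.sin(p[2]); X=np.atleast_2d(X).astype(float)
    return np.c_[p[0]+c*X[:,0]-s*X[:,1],p[1]+s*X[:,0]+c*X[:,1],X[:,2]]
if __name__=="__main__":
    ys=[130,78,26,-26,-78,-130]
    s=snapshot("wrist"); f=s["frame"]
    hsv=cv2.cvtColor(f,cv2.COLOR_BGR2HSV); m=cv2.inRange(hsv,(12,120,120),(32,255,255))
    num,lab,st,ce=cv2.connectedComponentsWithStats(m)
    obs=[ce[q] for q in range(1,num) if st[q,4]>150 and 180<ce[q][1]<235]
    obs=sorted(obs,key=lambda c:-c[0]); print(np.round(obs,1))
    def dense(y): 
        e=np.linspace(-1,1,9); return np.array([[55+10*a,y+20*b,52] for a in e for b in e])
    def res(p): return np.concatenate([pw(s,T(p,dense(y))).mean(0)-o for y,o in zip(ys,obs)])
    g=least_squares(res,[598,54.7,-.026],x_scale=[1,1,.003]); print(g.x,np.degrees(g.x[2]),np.round(g.fun.reshape(-1,2),1))
    print("tcp",pw(s,ctrl.get_state()["tcp_pos"]))
    im=cv2.resize(f,None,fx=2,fy=2)
    for k in range(7):
        y0=156-52*k; cv2.polylines(im,[np.round(pw(s,T(g.x,[[-48,y0-3,10],[45,y0-3,10],[45,y0+3,10],[-48,y0+3,10]]))*2).astype(int)],True,(255,255,0),1)
    for y in ys: cv2.polylines(im,[np.round(pw(s,T(g.x,[[45,y-20,52],[65,y-20,52],[65,y+20,52],[45,y+20,52]]))*2).astype(int)],True,(255,0,255),1)
    cv2.imwrite("pics/wfit.png",im[60:520,20:820])
E
python3 wfit.py
```

```text
[[322.9 215.2]
 [249.  214.9]
 [182.8 214.1]
 [128.  212.6]
 [ 84.  211.5]
 [ 49.3 209.8]]
[ 5.99906964e+02  5.50342691e+01 -2.55860397e-02] -1.4659720916059635 [[-0.6  0.1]
 [ 0.1 -0. ]
 [ 0.3 -0.1]
 [ 0.1  0. ]
 [ 0.2 -0.2]
 [ 0.4  0.1]]
tcp [[322.00412845 253.93353597]]
```

```bash
sleep 1
```

```text
(no output)
```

View pics/wfit.png

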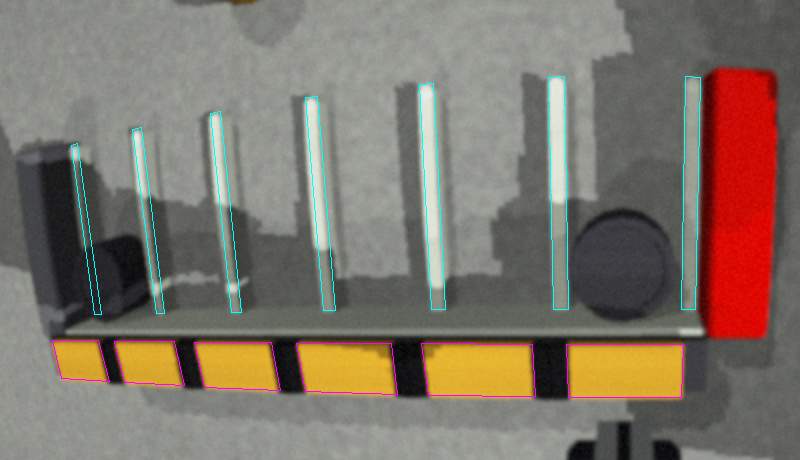

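Call:
carry_out:
  deltas:
    - [0,0,15,0,0,0,-1]
    - [0,0,15,0,0,0,-1]
    - [0,0,10,0,0,0,-1]
    - [0,0,6,0,0,0,-1]
    - [0,0,2,0,0,0,-1]
    - [0,0,1,0,0,0,-1]
    - [0,0,0,0,0,0,-1]
    - [0,0,0,0,0,0,-1]

```text
time_s: 4.6
tcp_pos: [657.1, 183.1, 58.0]
ee_rot: [180.0, 0.1, 178.5]
wrist_force: [-0.4, 0.1, -0.1]
width: 0.1
```

```bash
cat > avg.py <<'E'
from h import *
L=[]
for i in range(4):
    snapshot("side"); s=ctrl.get_state(); L.append(np.r_[s["tcp_pos"],s["wrist_force"],s["joints"]])
L=np.array(L);print(np.round(L[:,:6],2));print(np.round(L.mean(0),2),s["time_s"])
E
python3 avg.py
```

```text
[[ 6.5709e+02  1.8308e+02  5.7970e+01 -1.6100e+00 -2.0000e-02  2.6000e-01]
 [ 6.5699e+02  1.8306e+02  5.7880e+01 -1.8000e-01 -2.3000e-01  2.8000e-01]
 [ 6.5692e+02  1.8306e+02  5.7800e+01 -4.0000e-01 -3.3000e-01 -3.9000e-01]
 [ 6.5683e+02  1.8303e+02  5.7670e+01 -2.9000e-01  3.0000e-01 -8.5000e-01]]
[ 6.5696e+02  1.8306e+02  5.7830e+01 -6.2000e-01 -7.0000e-02 -1.7000e-01
  6.0700e+00  2.8990e+01  8.9400e+01 -0.0000e+00  6.1560e+01 -8.2460e+01] 4.8
```

Call:
carry_out:
  deltas:
    - [0,0,1,0,0,0,-1]
    - [0,0,1,0,0,0,-1]
    - [0,0,1,0,0,0,-1]
    - [0,0,1,0,0,0,-1]
    - [0,0,1,0,0,0,-1]
    - [0,0,0,0,0,0,-1]
    - [0,0,0,0,0,0,-1]
    - [0,0,0,0,0,0,-1]

```text
time_s: 5.6
tcp_pos: [656.7, 183.0, 52.4]
ee_rot: [180.0, 0.0, 178.5]
wrist_force: [0.7, 0.0, 0.3]
width: -0.1
```

```bash
python3 avg.py
```

```text
[[ 6.5670e+02  1.8300e+02  5.2390e+01 -2.6000e-01  6.8000e-01  5.9000e-01]
 [ 6.5666e+02  1.8303e+02  5.2350e+01  7.5000e-01 -7.7000e-01  2.3000e-01]
 [ 6.5667e+02  1.8303e+02  5.2350e+01 -7.3000e-01 -5.6000e-01  2.4000e-01]
 [ 6.5669e+02  1.8299e+02  5.2370e+01  7.0000e-02  3.0000e-01 -6.8000e-01]]
[ 6.5668e+02  1.8301e+02  5.2360e+01 -4.0000e-02 -8.0000e-02  9.0000e-02
  6.0700e+00  2.9410e+01  8.9460e+01 -0.0000e+00  6.1120e+01 -8.2460e+01] 5.8
```

Call:
carry_out:
  deltas:
    - [0,0,1,0,0,0,-1]
    - [0,0,1,0,0,0,-1]
    - [0,0,0,0,0,0,-1]
    - [0,0,0,0,0,0,-1]
    - [0,0,0,0,0,0,-1]
    - [0,0,0,0,0,0,-1]
    - [0,0,0,0,0,0,-1]
    - [0,0,0,0,0,0,-1]

```text
time_s: 6.6
tcp_pos: [656.7, 183.0, 50.4]
ee_rot: [180.0, 0.0, 178.5]
wrist_force: [-0.2, -0.0, 0.6]
width: 0.2
```

```bash
python3 avg.py
```

```text
[[ 6.5670e+02  1.8301e+02  5.0350e+01  5.0000e-02  8.0000e-01  1.3100e+00]
 [ 6.5672e+02  1.8301e+02  5.0370e+01 -2.1000e-01 -2.1000e-01  4.1000e-01]
 [ 6.5671e+02  1.8299e+02  5.0360e+01  3.3000e-01 -2.1000e-01  4.3000e-01]
 [ 6.5670e+02  1.8303e+02  5.0330e+01  5.9000e-01 -1.8000e-01  2.8000e-01]]
[ 6.5671e+02  1.8301e+02  5.0350e+01  1.9000e-01  5.0000e-02  6.1000e-01
  6.0700e+00  2.9580e+01  8.9470e+01 -0.0000e+00  6.0940e+01 -8.2460e+01] 6.8
```

Call:
carry_out:
  deltas:
    - [0,0,1,0,0,0,-1]
    - [0,0,0,0,0,0,-1]
    - [0,0,0,0,0,0,-1]
    - [0,0,0,0,0,0,-1]
    - [0,0,0,0,0,0,-1]
    - [0,0,0,0,0,0,-1]
    - [0,0,0,0,0,0,-1]
    - [0,0,0,0,0,0,-1]

```text
time_s: 7.6
tcp_pos: [656.7, 183.0, 49.3]
ee_rot: [-180.0, 0.0, 178.5]
wrist_force: [-0.3, 0.2, 2.1]
width: -0.1
```

```bash
python3 avg.py; python3 - <<'E'
from h import *
o=[]
for n,(c,r) in {"side":(318,165),"scene":(385,243)}.items():
    s=snapshot(n); f=s["frame"][r-35:r+35,c-45:c+45]; o.append(cv2.resize(f,None,fx=8,fy=8,interpolation=cv2.INTER_CUBIC)[:, :])
    cv2.imwrite(f"pics/b_{n}.png",o[-1])
f=snapshot("wrist")["frame"];cv2.imwrite("pics/b_wrist.png",cv2.resize(f[170:300,230:410],None,fx=4,fy=4,interpolation=cv2.INTER_CUBIC))
E
```

```text
[[ 6.5666e+02  1.8300e+02  4.9310e+01  1.5000e-01  3.2000e-01  4.1000e-01]
 [ 6.5669e+02  1.8301e+02  4.9320e+01  6.1000e-01 -2.4000e-01  8.4000e-01]
 [ 6.5667e+02  1.8300e+02  4.9300e+01  3.8000e-01  1.6000e-01  2.9000e-01]
 [ 6.5665e+02  1.8300e+02  4.9270e+01  6.7000e-01 -6.5000e-01  7.7000e-01]]
[ 6.5667e+02  1.8300e+02  4.9300e+01  4.5000e-01 -1.0000e-01  5.8000e-01
  6.0700e+00  2.9660e+01  8.9480e+01 -0.0000e+00  6.0860e+01 -8.2460e+01] 7.8
```

View pics/b_side.png

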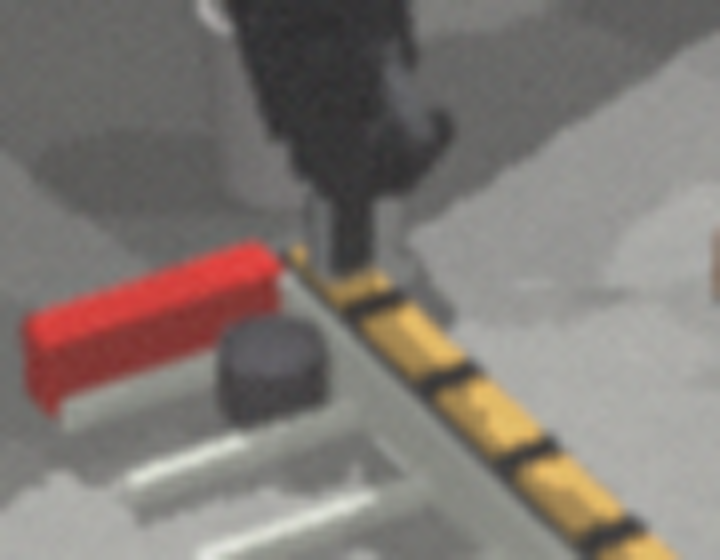

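View pics/b_scene.png

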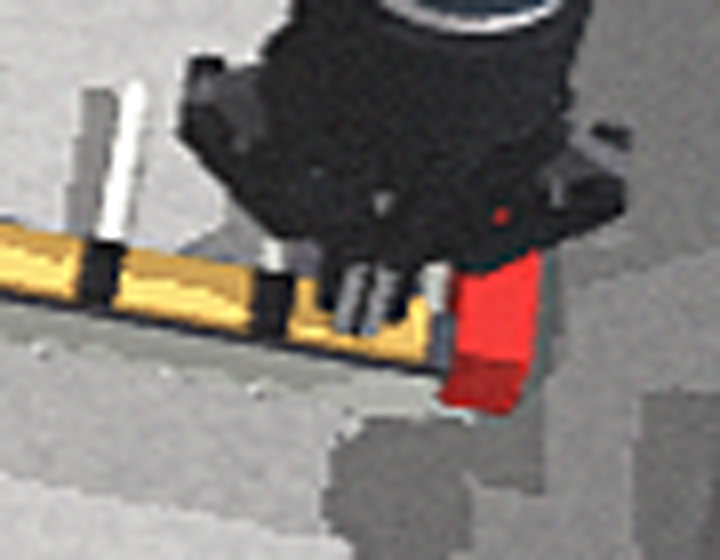

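View pics/b_wrist.png

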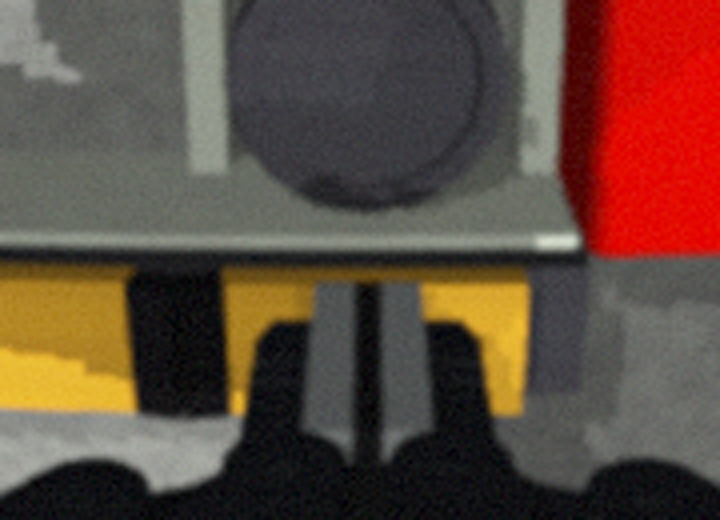

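The tips stand on pad1, but the force reading is small. I'll check the rail depression optically by comparing pads 4–6 with the first pictures.

```bash
cat > rail.py <<'E'
from h import *
import sys
def cents(n,f):
    h=cv2.cvtColor(cv2.resize(f,None,fx=4,fy=4,interpolation=cv2.INTER_CUBIC),cv2.COLOR_BGR2HSV)
    num,lab,st,ce=cv2.connectedComponentsWithStats(cv2.inRange(h,(12,90,60),(32,255,255)))
    ref={"scene":[(384.7,246.8),(362.9,242.9),(341.5,239.1),(320.5,235.3),(299.7,231.5),(279.1,227.8)],"side":[(314.9,162.6),(323.9,171.4),(333.5,180.8),(343.6,190.5),(354.3,200.9),(365.8,212.1)]}[n]
    out=[]
    for r in ref:
        c=[(np.linalg.norm(ce[q]/4-r),*(ce[q]/4),st[q,4]/16) for q in range(1,num) if st[q,4]>300]
        c=min(c); out.append(c[1:] if c[0]<5 else (np.nan,)*3)
    return np.array(out)
for n in("scene","side"):
    a=cents(n,cv2.imread(f"pics/{n}0.png")); b=cents(n,snapshot(n)["frame"])
    print(n,np.round(b-a,2).tolist())
s=snapshot("scene"); print("px per mm z",(proj(s,[655,0,49])-proj(s,[655,0,52]))/3)
s=snapshot("side"); print("px per mm z",(proj(s,[655,0,49])-proj(s,[655,0,52]))/3)
st=ctrl.get_state();print(st["tau"],st["ft_torque"])
E
python3 rail.py
```

```text
scene [[-0.22, 1.63, -55.0], [-0.18, 0.68, -2.94], [-0.13, 0.63, -0.25], [-0.07, 0.6, -1.31], [0.06, 0.61, 1.25], [0.07, 0.63, 0.94]]
side [[2.15, 3.03, -47.88], [0.18, 0.71, -2.0], [0.17, 0.83, -2.12], [-0.0, 0.72, -3.25], [0.05, 0.74, 0.25], [-0.13, 0.83, 0.31]]
px per mm z [[0.00291423 0.23486907]]
px per mm z [[-0.01044548  0.30068296]]
[ 7.99451396e-02 -4.83726454e+01 -2.74018121e+01  8.38785956e-03
  1.20838447e-01 -2.29917841e-04] [ 0.07207364 -0.08058347 -0.00587544]
```

Pressing confirmed: the rail is down 2.5–2.7 mm in both views, which matches the TCP height. I'll ease off 0.7 mm and slide.

Call:
carry_out:
  deltas:
    - [0,0,-0.7,0,0,0,-1]
    - [0,-2,0,0,0,0,-1]
    - [0,-4,0,0,0,0,-1]
    - [0,-4,0,0,0,0,-1]
    - [0,-4,0,0,0,0,-1]
    - [0,-4,0,0,0,0,-1]
    - [0,-4,0,0,0,0,-1]
    - [0,-4,0,0,0,0,-1]

```text
time_s: 8.95
tcp_pos: [656.1, 156.6, 50.1]
ee_rot: [-180.0, 0.0, 178.5]
wrist_force: [-0.1, 0.3, 2.2]
width: 0.0
```

Call:
carry_out:
  deltas:
    - [0,-4,0,0,0,0,-1]
    - [0,-4,0,0,0,0,-1]
    - [0,-4,0,0,0,0,-1]
    - [0,-4,0,0,0,0,-1]
    - [0,-4,0,0,0,0,-1]
    - [0,-4,0,0,0,0,-1]
    - [0,-4,0,0,0,0,-1]
    - [0,-4,0,0,0,0,-1]

```text
time_s: 9.75
tcp_pos: [655.1, 124.7, 50.0]
ee_rot: [-180.0, -0.0, 178.5]
wrist_force: [0.0, 0.6, 1.5]
width: -0.1
```

```bash
python3 rail.py; python3 avg.py
```

```text
scene [[-0.11, 0.47, 0.25], [1.43, 1.72, -50.94], [-0.09, 0.5, -1.19], [-0.13, 0.47, -0.38], [0.08, 0.46, 1.12], [0.07, 0.5, 0.44]]
side [[-0.19, 0.47, -0.94], [nan, nan, nan], [0.06, 0.55, -2.0], [0.11, 0.61, -2.69], [-0.02, 0.48, 0.69], [0.1, 0.7, -4.31]]
px per mm z [[0.00291423 0.23486907]]
px per mm z [[-0.01044548  0.30068296]]
[ 1.96172814e-01 -4.73268807e+01 -2.75635260e+01  1.08572426e-01
 -3.00402302e-03 -2.43290786e-03] [-0.11526911  0.02050672 -0.00451335]
[[ 6.5513e+02  1.2490e+02  4.9970e+01 -2.8000e-01 -1.3600e+00  7.8000e-01]
 [ 6.5516e+02  1.2498e+02  5.0010e+01 -4.0000e-02 -6.6000e-01  1.3500e+00]
 [ 6.5516e+02  1.2505e+02  4.9990e+01 -3.9000e-01 -2.7000e-01  8.6000e-01]
 [ 6.5516e+02  1.2508e+02  4.9990e+01  6.7000e-01 -9.9000e-01  2.5000e-01]]
[ 6.5515e+02  1.2500e+02  4.9990e+01 -1.0000e-02 -8.2000e-01  8.1000e-01
  1.0900e+00  2.7950e+01  9.1860e+01 -1.0000e-02  6.0190e+01 -8.7440e+01] 10.15
```

Call:
carry_out:
  deltas:
    - [0,-2,0,0,0,0,-1]
    - [0,-4,0,0,0,0,-1]
    - [0,-4,0,0,0,0,-1]
    - [0,-4,0,0,0,0,-1]
    - [0,-4,0,0,0,0,-1]
    - [0,-4,0,0,0,0,-1]
    - [0,-4,0,0,0,0,-1]
    - [0,-4,0,0,0,0,-1]

```text
time_s: 10.95
tcp_pos: [654.4, 94.5, 50.0]
ee_rot: [-180.0, -0.0, 178.5]
wrist_force: [-0.1, 0.8, 0.6]
width: -0.1
```

Call:
carry_out:
  deltas:
    - [0,-4,0,0,0,0,-1]
    - [0,-4,0,0,0,0,-1]
    - [0,-4,0,0,0,0,-1]
    - [0,-2,0,0,0,0,-1]
    - [0,-1,0,0,0,0,-1]
    - [0,0,0,0,0,0,-1]
    - [0,0,0,0,0,0,-1]
    - [0,0,0,0,0,0,-1]

```text
time_s: 11.75
tcp_pos: [654.0, 80.0, 50.0]
ee_rot: [-180.0, -0.0, 178.5]
wrist_force: [-1.5, -0.6, 1.3]
width: 0.0
```

```bash
python3 rail.py; python3 avg.py; python3 - <<'E'
from h import *
f=snapshot("wrist")["frame"];cv2.imwrite("pics/c_wrist.png",cv2.resize(f[150:300,200:440],None,fx=3,fy=3,interpolation=cv2.INTER_CUBIC))
E
```

```text
scene [[-0.1, 0.47, 0.5], [-0.13, 0.48, -0.19], [-0.01, 1.33, -47.69], [-0.09, 0.5, -1.5], [-0.01, 0.45, 1.75], [0.12, 0.49, 0.38]]
side [[-0.13, 0.49, 0.44], [-0.2, 0.49, -0.88], [2.44, 3.1, -52.06], [0.13, 0.63, -2.0], [0.05, 0.54, -0.69], [0.02, 0.6, -2.62]]
px per mm z [[0.00291423 0.23486907]]
px per mm z [[-0.01044548  0.30068296]]
[ 3.44603844e-01 -4.65926027e+01 -2.74366415e+01  1.17280832e-01
 -6.40934763e-05  2.17856441e-04] [-0.10757308  0.03716809  0.05071331]
[[ 6.5398e+02  8.0060e+01  5.0000e+01  1.8000e-01 -5.8000e-01  1.2400e+00]
 [ 6.5400e+02  8.0080e+01  5.0000e+01  1.7000e-01 -8.3000e-01  5.7000e-01]
 [ 6.5396e+02  8.0060e+01  4.9970e+01  4.0000e-02 -8.0000e-01  1.2200e+00]
 [ 6.5401e+02  8.0050e+01  5.0020e+01 -3.9000e-01 -1.5000e-01  8.4000e-01]]
[ 6.5399e+02  8.0060e+01  5.0000e+01 -0.0000e+00 -5.9000e-01  9.7000e-01
 -2.8600e+00  2.7030e+01  9.3160e+01 -0.0000e+00  5.9810e+01 -9.1380e+01] 12.15
```

View pics/c_wrist.png

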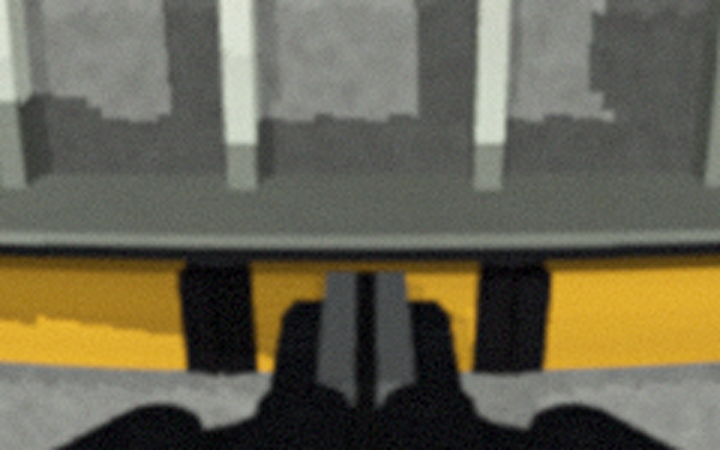

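The tips are centred on pad3 (wrist crop around (365,330)), between ridge2 and ridge3, and the rail is pressed about 2 mm. Pad4 is untouched. I'll lift off, turn the tool and set up behind the blank.

Call:
carry_out:
  deltas:
    - [0,0,-5,0,0,0,-1]
    - [0,0,-20,0,0,0,-1]
    - [0,0,-30,0,0,0,-1]
    - [0,0,-25,0,0,0,-1]
    - [0,0,0,0,0,0.1428,-0.39]
    - [0,0,0,0,0,0.1428,-0.39]
    - [0,0,0,0,0,0.1428,-0.39]
    - [0,0,0,0,0,0.1428,-0.39]

```text
time_s: 13.0
tcp_pos: [653.9, 80.2, 130.3]
ee_rot: [180.0, -0.0, 145.5]
wrist_force: [-0.0, -0.0, -0.1]
width: 26.2
```

Call:
carry_out:
  deltas:
    - [0,0,0,0,0,0.1428,-0.39]
    - [0,0,0,0,0,0.1428,-0.39]
    - [0,0,0,0,0,0.1428,-0.39]
    - [0,0,0,0,0,0.1428,-0.39]
    - [0,0,0,0,0,0.1428,-0.39]
    - [0,0,0,0,0,0.1428,-0.39]
    - [0,0,0,0,0,0.1428,-0.39]
    - [-10,-16,0,0,0,0,-0.39]

```text
time_s: 13.8
tcp_pos: [638.6, 71.0, 130.5]
ee_rot: [179.9, -0.0, 88.4]
wrist_force: [-0.4, -0.6, -0.0]
width: 26.0
```

Call:
carry_out:
  deltas:
    - [-20,-30,0,0,0,0,-0.39]
    - [-20,-30,0,0,0,0,-0.39]
    - [-20,-30,0,0,0,0,-0.39]
    - [-20,-30,0,0,0,0,-0.39]
    - [-15,-25,0,0,0,0,-0.39]
    - [-6,-11,0,0,0,0,-0.39]
    - [0,0,0,0,0,0,-0.39]
    - [0,0,0,0,0,0,-0.39]

```text
time_s: 14.6
tcp_pos: [480.1, -26.4, 130.6]
ee_rot: [179.9, 0.0, 88.5]
wrist_force: [0.6, 0.1, -0.4]
width: 25.9
```

```bash
python3 avg.py; python3 - <<'E'
from h import *
from wfit import pw,T
s=snapshot("wrist");f=cv2.resize(s["frame"],None,fx=1.25,fy=1.25)
rack=[599.5,55,-.0257]
th=np.linspace(0,6.28,40)
for z in(0,28): cv2.polylines(f,[np.round(pw(s,np.c_[480.2+20*np.cos(th),20.8+20*np.sin(th),0*th+z])*1.25).astype(int)],True,(255,0,0),1)
for k in range(7):
    y0=156-52*k; cv2.polylines(f,[np.round(pw(s,T(rack,[[-48,y0-3,10],[45,y0-3,10],[45,y0+3,10],[-48,y0+3,10]]))*1.25).astype(int)],True,(255,255,0),1)
cv2.imwrite("pics/d_wrist.png",f)
s=snapshot("side");cv2.imwrite("pics/d_side.png",s["frame"]);print(ctrl.get_state()["width"])
E
```

```text
[[ 4.8027e+02 -2.6260e+01  1.3048e+02 -2.1000e-01  5.0000e-01  2.3000e-01]
 [ 4.8028e+02 -2.6170e+01  1.3039e+02  2.7000e-01  6.0000e-02 -3.2000e-01]
 [ 4.8016e+02 -2.6140e+01  1.3026e+02  7.2000e-01 -6.0000e-02  2.9000e-01]
 [ 4.7998e+02 -2.6120e+01  1.3013e+02 -1.9000e-01 -5.3000e-01  1.5200e+00]]
[ 4.8017e+02 -2.6170e+01  1.3031e+02  1.5000e-01 -1.0000e-02  4.3000e-01
 -1.6670e+01 -2.0600e+00  1.1802e+02  1.0000e-02  6.3990e+01 -1.5240e+01] 14.8
25.73933966652678
```

View pics/d_wrist.png

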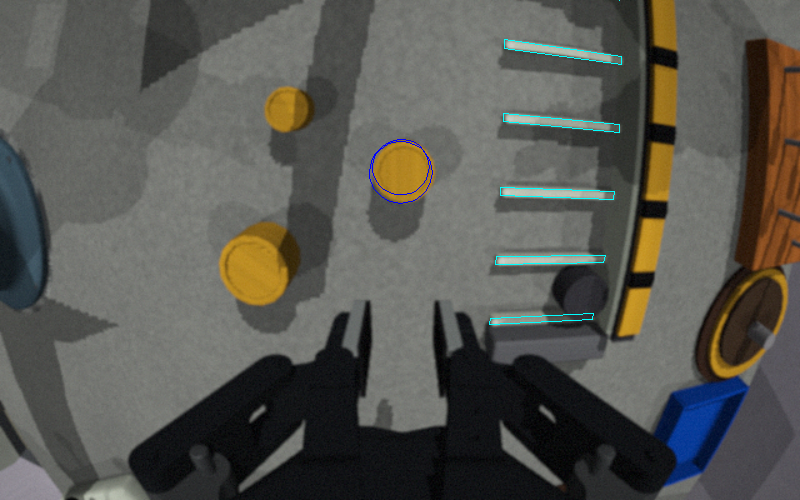

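View pics/d_side.png

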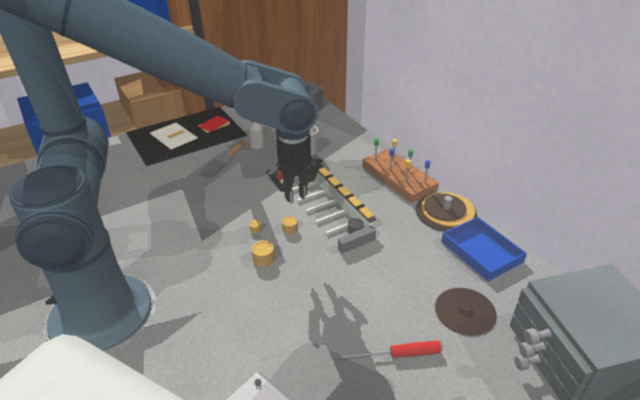

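Call:
carry_out:
  deltas:
    - [0,0,20,0,0,0,-0.39]
    - [0,0,30,0,0,0,-0.39]
    - [0,0,30,0,0,0,-0.39]
    - [0,0,25,0,0,0,-0.39]
    - [0,0,12,0,0,0,-0.39]
    - [0,0,5,0,0,0,-0.39]
    - [0,0,0,0,0,0,-0.39]
    - [0,0,0,0,0,0,-0.39]

```text
time_s: 15.7
tcp_pos: [480.3, -26.7, 9.1]
ee_rot: [179.9, 0.0, 88.5]
wrist_force: [-0.2, 0.7, 0.0]
width: 25.9
```

```bash
python3 avg.py; python3 - <<'E'
from h import *
s=snapshot("side");cv2.imwrite("pics/e_side.png",cv2.resize(s["frame"][180:300,230:400],None,fx=4,fy=4,interpolation=cv2.INTER_CUBIC))
s=snapshot("wrist");cv2.imwrite("pics/e_wrist.png",s["frame"])
E
```

```text
[[ 4.8035e+02 -2.6790e+01  9.2600e+00 -4.9000e-01 -5.2000e-01  8.1000e-01]
 [ 4.8027e+02 -2.6760e+01  9.2300e+00 -2.0000e-02  4.1000e-01  1.0700e+00]
 [ 4.8012e+02 -2.6750e+01  9.1200e+00 -7.7000e-01  6.5000e-01  4.3000e-01]
 [ 4.7991e+02 -2.6680e+01  8.9100e+00  2.8000e-01 -3.0000e-01  8.2000e-01]]
[ 4.8016e+02 -2.6740e+01  9.1300e+00 -2.5000e-01  6.0000e-02  7.8000e-01
 -1.6730e+01  1.1010e+01  1.1986e+02  0.0000e+00  4.9000e+01 -1.5250e+01] 15.9
```

View pics/e_side.png

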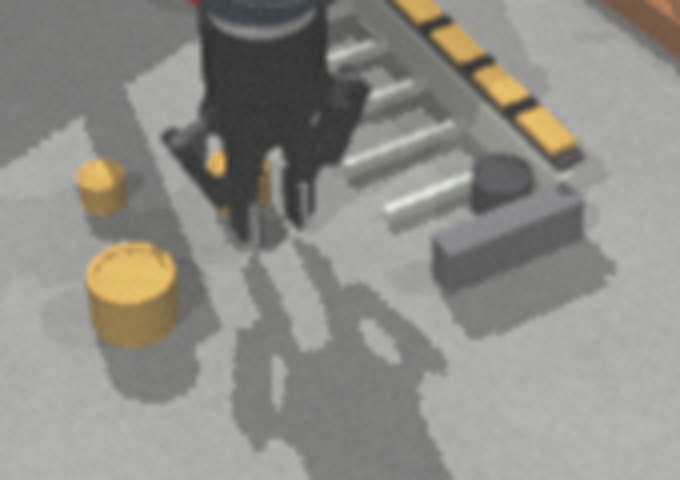

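View pics/e_wrist.png

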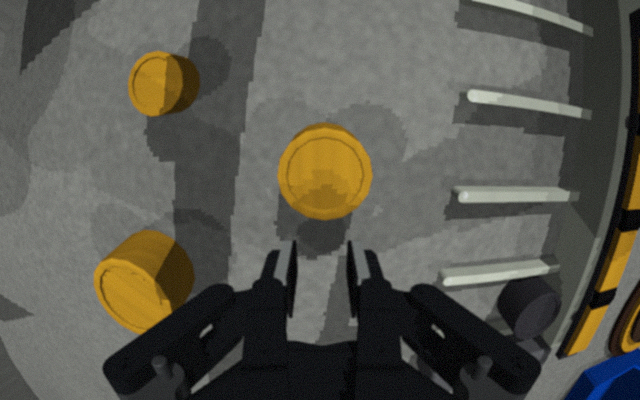

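The three blanks in the wrist view are (163,83) small, (325,170) middle and (150,280) large. The cradle is lined up with the middle one, so I'll push it sideways (+y) to line up with lane 3.

Call:
carry_out:
  deltas:
    - [6,0,0,0,0,0,-0.39]
    - [8,0,0,0,0,0,-0.39]
    - [4,0,0,0,0,0,-0.39]
    - [4,0,0,0,0,0,-0.39]
    - [5,0,0,0,0,0,-0.39]
    - [6,0,0,0,0,0,-0.39]
    - [6,0,0,0,0,0,-0.39]
    - [6,0,0,0,0,0,-0.39]

```text
time_s: 16.8
tcp_pos: [480.3, 18.9, 8.0]
ee_rot: [-180.0, 0.0, 88.5]
wrist_force: [0.2, -2.1, 0.3]
width: 25.9
```

Call:
carry_out:
  deltas:
    - [6,0,0,0,0,0,-0.39]
    - [6,0,0,0,0,0,-0.39]
    - [5,0,0,0,0,0,-0.39]
    - [4,0,0,0,0,0,-0.39]
    - [4,0,0,0,0,0,-0.39]
    - [3,0,0,0,0,0,-0.39]
    - [2,0,0,0,0,0,-0.39]
    - [0,0,0,0,0,0,-0.39]

```text
time_s: 17.6
tcp_pos: [481.1, 48.8, 8.0]
ee_rot: [-180.0, -0.0, 88.5]
wrist_force: [0.2, 1.3, -0.6]
width: 26.2
```

```bash
cat > bl.py <<'E'
from h import *
from wfit import pw,T
from scipy.optimize import least_squares
import sys
rack=np.array([599.5,55,-.0257])
def toR(w): c,s=np.cos(rack[2]),np.sin(rack[2]);d=np.array(w)-rack[:2];return np.array([c*d[0]+s*d[1],-s*d[0]+c*d[1]])
th=np.linspace(0,2*np.pi,60,endpoint=False)
st=ctrl.get_state(); print("tcp",np.round(st["tcp_pos"],1),"rack",np.round(toR(st["tcp_pos"][:2]),1),"F",np.round(st["wrist_force"],1),"w",st["width"],"t",st["time_s"],"yaw",st["ee_rot"][2])
s=snapshot("wrist")
hsv=cv2.cvtColor(s["frame"],cv2.COLOR_BGR2HSV); m=cv2.inRange(hsv,(12,110,60),(32,255,255))
guess=np.array([float(a) for a in sys.argv[2:4]]); c,sn=np.cos(rack[2]),np.sin(rack[2])
g0=rack[:2]+np.array([c*guess[0]-sn*guess[1],sn*guess[0]+c*guess[1]])
num,lab,sta,ce=cv2.connectedComponentsWithStats(m)
u0=pw(s,[*g0,28])[0]; q=min((k for k in range(1,num) if sta[k,4]>150),key=lambda k:np.linalg.norm(ce[k]-u0))
cn=max(cv2.findContours((lab==q).astype(np.uint8),0,2)[0],key=cv2.contourArea)
hull=cv2.convexHull(cn).reshape(-1,2).astype(float); print("comp",sta[q],"u0",u0)
def box(w):
    u=np.vstack([pw(s,np.c_[w[0]+20*np.cos(th),w[1]+20*np.sin(th),0*th+z]) for z in(0,28)]); return np.r_[u.min(0),u.max(0)]
b=np.r_[hull.min(0),hull.max(0)]
g=least_squares(lambda w:box(w)-b,g0); print("blank world",np.round(g.x,1),"rack",np.round(toR(g.x),1),"res",np.round(g.fun,1))
f=s["frame"].copy()
for z in(0,28): cv2.polylines(f,[np.round(pw(s,np.c_[g.x[0]+20*np.cos(th),g.x[1]+20*np.sin(th),0*th+z])).astype(int)],True,(255,0,0),1)
cv2.imwrite(f"pics/{sys.argv[1]}.png",f)
E
python3 bl.py f_wrist -118 26
```

```text
tcp [481.1  48.8   8. ] rack [-118.2   -9.2] F [ 0.2  1.3 -0.6] w 26.20868297490585 t 17.6 yaw 88.52348790482779
comp [ 277  168   90   98 6842] u0 [322.00081656 204.15416014]
blank world [481.7  73.5] rack [-118.2   15.5] res [-1.1 -0.7  1.1  0.9]
```

View pics/f_wrist.png

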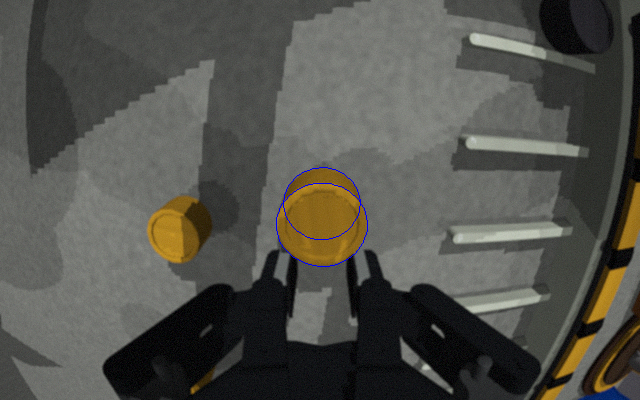

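Call:
carry_out:
  deltas:
    - [3,0,0,0,0,0,-0.39]
    - [3,0,0,0,0,0,-0.39]
    - [2.5,0,0,0,0,0,-0.39]
    - [2,0,0,0,0,0,-0.39]
    - [0,0,0,0,0,0,-0.39]
    - [-5,0,0,0,0,0,-0.39]
    - [-15,0,0,0,0,0,-0.39]
    - [-15,0,-10,0,0,0,-0.39]

```text
time_s: 18.45
tcp_pos: [479.2, 23.8, 17.0]
ee_rot: [-179.8, -0.0, 88.6]
wrist_force: [-0.3, -0.8, 1.0]
width: 25.9
```

```bash
python3 bl.py g_wrist -118 26
```

```text
tcp [479.2  23.8  17. ] rack [-119.5  -34.3] F [-0.3 -0.8  1. ] w 25.903235834499846 t 18.45 yaw 88.55181959499451
comp [ 279   95   92   91 6498] u0 [324.81482892 142.16552996]
blank world [482.1  84.5] rack [-118.1   26.5] res [-0.6 -0.4  0.6  0.5]
```

View pics/g_wrist.png

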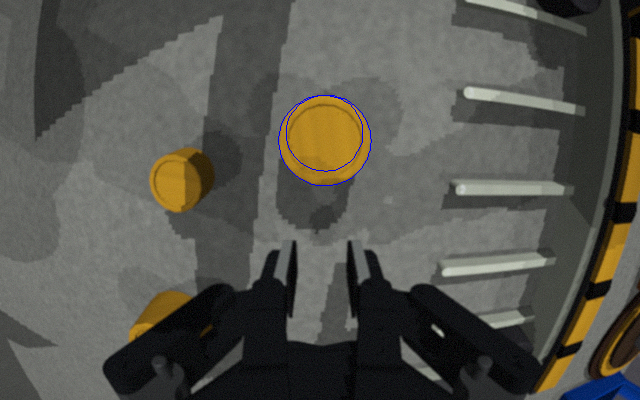

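Call:
carry_out:
  deltas:
    - [0,0,-20,0,0,0,-0.39]
    - [0,0,-30,0,0,0,-0.39]
    - [0,0,-30,0,0,0,-0.39]
    - [0,0,-10,0,0,-0.1428,-0.39]
    - [0,0,0,0,0,-0.1428,-0.39]
    - [0,0,0,0,0,-0.1428,-0.39]
    - [0,0,0,0,0,-0.1428,-0.39]
    - [0,0,0,0,0,-0.1428,-0.39]

```text
time_s: 19.3
tcp_pos: [480.4, 24.0, 107.9]
ee_rot: [180.0, -0.0, 129.7]
wrist_force: [-0.6, 0.0, 0.3]
width: 26.5
```

Call:
carry_out:
  deltas:
    - [0,0,0,0,0,-0.1428,-0.39]
    - [0,0,0,0,0,-0.1428,-0.39]
    - [0,0,0,0,0,-0.1428,-0.39]
    - [0,0,0,0,0,-0.1428,-0.39]
    - [0,0,0,0,0,-0.1428,-0.39]
    - [0,0,0,0,0,-0.1428,-0.39]
    - [10,20,0,0,0,0,-0.39]
    - [10,20,0,0,0,0,-0.39]

```text
time_s: 20.1
tcp_pos: [461.4, 64.7, 107.9]
ee_rot: [180.0, 0.0, 178.4]
wrist_force: [1.1, 0.0, 0.1]
width: 26.2
```

Call:
carry_out:
  deltas:
    - [10,15,0,0,0,0,-0.39]
    - [2,6,0,0,0,0,-0.39]
    - [0,0,0,0,0,0,-0.39]
    - [0,0,0,0,0,0,-0.39]
    - [0,0,0,0,0,0,-0.39]
    - [0,0,0,0,0,0,-0.39]
    - [0,0,0,0,0,0,-0.39]
    - [0,0,0,0,0,0,-0.39]

```text
time_s: 20.9
tcp_pos: [450.2, 85.6, 108.0]
ee_rot: [-180.0, 0.0, 178.5]
wrist_force: [-0.5, -0.4, 0.2]
width: 26.2
```

```bash
python3 bl.py h_wrist -118 26; python3 - <<'E'
from h import *
s=snapshot("scene");cv2.imwrite("pics/h_scene.png",cv2.resize(s["frame"][110:270,230:430],None,fx=4,fy=3.7*1,interpolation=cv2.INTER_CUBIC))
E
```

```text
tcp [450.2  85.6 108. ] rack [-150.1   26.7] F [-0.5 -0.4  0.2] w 26.185827894381866 t 20.9 yaw 178.49709950703956
comp [ 297  206   50   56 2182] u0 [321.06473691 240.44159419]
blank world [482.3  84.4] rack [-117.9   26.3] res [-0.3 -0.7  0.3  0.8]
```

View pics/h_wrist.png

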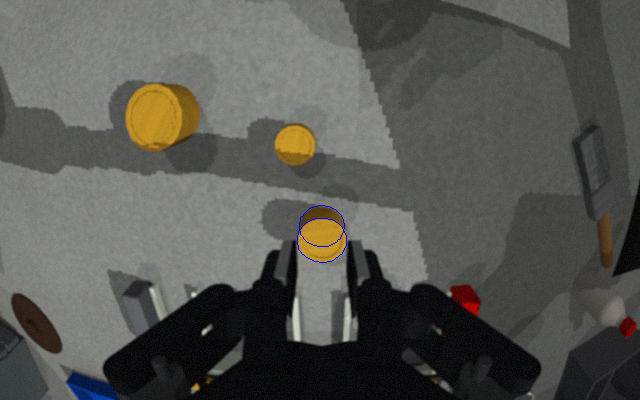

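Call:
carry_out:
  deltas:
    - [0,-0.5,20,0,0,0,-0.39]
    - [0,0,25,0,0,0,-0.39]
    - [0,0,25,0,0,0,-0.39]
    - [0,0,16,0,0,0,-0.39]
    - [0,0,8,0,0,0,-0.39]
    - [0,0,2,0,0,0,-0.39]
    - [0,0,0,0,0,0,-0.39]
    - [0,0,0,0,0,0,-0.39]

```text
time_s: 21.8
tcp_pos: [450.9, 85.3, 12.9]
ee_rot: [-180.0, 0.1, 178.5]
wrist_force: [-0.1, -0.2, 0.2]
width: 25.6
```

```bash
cat > vw.py <<'E'
from h import *
import sys
from bl0 import toR
st=ctrl.get_state(); print("tcp",np.round(st["tcp_pos"],1),"rack",np.round(toR(st["tcp_pos"][:2]),1),"F",np.round(st["wrist_force"],1),st["time_s"])
a=snapshot("scene")["frame"][140:270,245:415]; b=snapshot("side")["frame"][140:270,235:405]
cv2.imwrite(f"pics/{sys.argv[1]}.png",cv2.resize(np.hstack([a,b]),(800,306),interpolation=cv2.INTER_CUBIC))
E
grep -B0 -A1 "^rack=" bl.py > /tmp/x; (echo "import numpy as np"; cat /tmp/x)>bl0.py
python3 vw.py i
```

```text
tcp [450.9  85.3  12.9] rack [-149.3   26.5] F [-0.1 -0.2  0.2] 21.8
```

View pics/i.png

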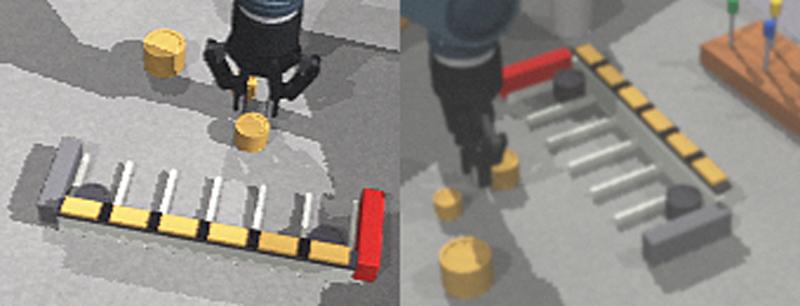

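Call:
carry_out:
  deltas:
    - [-4,0,0,0,0,0,-0.39]
    - [-4,0,0,0,0,0,-0.39]
    - [-6,0,0,0,0,0,-0.39]
    - [-7,0,0,0,0,0,-0.39]
    - [-7,0,0,0,0,0,-0.39]
    - [-7,0,0,0,0,0,-0.39]
    - [-6,0,0,0,0,0,-0.39]
    - [-4,0,0,0,0,0,-0.39]

```text
time_s: 22.7
tcp_pos: [495.7, 84.1, 12.0]
ee_rot: [-180.0, 0.0, 178.5]
wrist_force: [-1.9, 0.4, 1.7]
width: 25.9
```

```bash
python3 vw.py j; python3 - <<'E'
from h import *
from scipy.optimize import least_squares
from bl0 import toR
th=np.linspace(0,2*np.pi,60,endpoint=False)
s=snapshot("scene"); h=cv2.cvtColor(cv2.resize(s["frame"],None,fx=4,fy=4,interpolation=cv2.INTER_CUBIC),cv2.COLOR_BGR2HSV)
num,lab,st,ce=cv2.connectedComponentsWithStats(cv2.inRange(h,(12,90,60),(32,255,255)))
tc=ctrl.get_state()["tcp_pos"]; u0=proj(s,[tc[0]+25,tc[1],14])[0]
l=min((k for k in range(1,num) if st[k,4]>800),key=lambda k:np.linalg.norm(ce[k]/4-u0)); b=np.array([st[l,0],st[l,1],st[l,0]+st[l,2],st[l,1]+st[l,3]])/4-.5
def bx(q): u=np.vstack([proj(s,np.c_[q[0]+20*np.cos(th),q[1]+20*np.sin(th),0*th+z]) for z in(0,28)]); return np.r_[u.min(0),u.max(0)]
g=least_squares(lambda q:bx(q)-b,[tc[0]+25,tc[1]]); print("blank by scene",g.x,toR(g.x),g.fun)
E
```

```text
tcp [495.7  84.1  12. ] rack [-104.5   26.4] F [-1.9  0.4  1.7] 22.7
blank by scene [521.70389203  82.14162013] [-78.46788046  25.13351735] [-0.2269289  -0.19683183  0.22200852  0.18084178]
```

View pics/j.png

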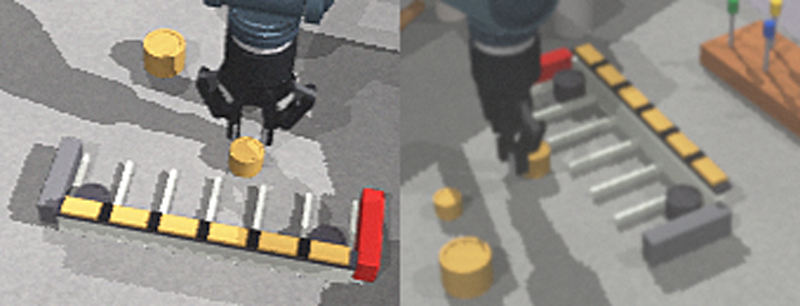

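Call:
carry_out:
  deltas:
    - [-4,-0.3,0,0,0,0,-0.39]
    - [-5,0,0,0,0,0,-0.39]
    - [-6,0,0,0,0,0,-0.39]
    - [-6,0,0,0,0,0,-0.39]
    - [-6,0,0,0,0,0,-0.39]
    - [-6,0,0,0,0,0,-0.39]
    - [-6,0,0,0,0,0,-0.39]
    - [-5,0,0,0,0,0,-0.39]

```text
time_s: 23.65
tcp_pos: [539.6, 82.7, 12.0]
ee_rot: [-180.0, 0.0, 178.5]
wrist_force: [-1.2, -0.1, -1.2]
width: 25.9
```

```bash
python3 vw.py k
```

```text
tcp [539.6  82.7  12. ] rack [-60.6  26.1] F [-1.2 -0.1 -1.2] 23.65
```

View pics/k.png

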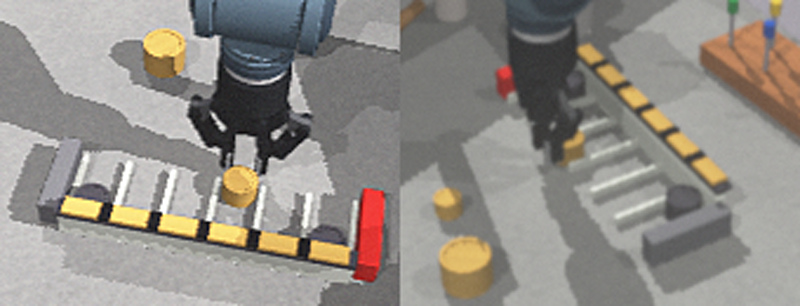

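Call:
carry_out:
  deltas:
    - [-4,0,0,0,0,0,-0.39]
    - [-6,0,0,0,0,0,-0.39]
    - [-6,0,0,0,0,0,-0.39]
    - [-6,0,0,0,0,0,-0.39]
    - [-6,0,0,0,0,0,-0.39]
    - [-6,0,0,0,0,0,-0.39]
    - [-6,0,0,0,0,0,-0.39]
    - [-5,0,0,0,0,0,-0.39]

```text
time_s: 24.55
tcp_pos: [584.6, 81.5, 12.0]
ee_rot: [180.0, 0.0, 178.5]
wrist_force: [-1.2, -0.1, -0.3]
width: 26.1
```

Call:
carry_out:
  deltas:
    - [-2,0,0,0,0,0,-0.39]
    - [-2,0,0,0,0,0,-0.39]
    - [-2,0,0,0,0,0,-0.39]
    - [-2,0,0,0,0,0,-0.39]
    - [-1,0,0,0,0,0,-0.39]
    - [-1,0,0,0,0,0,-0.39]
    - [0,0,0,0,0,0,-0.39]
    - [0,0,0,0,0,0,-0.39]

```text
time_s: 25.35
tcp_pos: [594.1, 81.3, 12.0]
ee_rot: [-180.0, 0.0, 178.5]
wrist_force: [-1.0, 0.2, 0.4]
width: 25.8
```

```bash
python3 avg.py;python3 vw.py l
```

```text
[[ 5.9413e+02  8.1280e+01  1.2040e+01 -7.9000e-01 -2.5000e-01  4.2000e-01]
 [ 5.9410e+02  8.1280e+01  1.2040e+01 -1.0000e-02  9.0000e-02 -1.2000e-01]
 [ 5.9407e+02  8.1290e+01  1.2030e+01 -1.0000e+00  7.9000e-01  1.1700e+00]
 [ 5.9406e+02  8.1290e+01  1.2010e+01 -4.6000e-01  7.0000e-02  5.4000e-01]]
[ 5.9409e+02  8.1280e+01  1.2030e+01 -5.6000e-01  1.8000e-01  5.0000e-01
 -3.0300e+00  2.3950e+01  1.0246e+02  0.0000e+00  5.3570e+01 -9.1550e+01] 25.55
tcp [594.1  81.3  12. ] rack [-6.1 26.1] F [-0.5  0.1  0.5] 25.55
```

View pics/l.png

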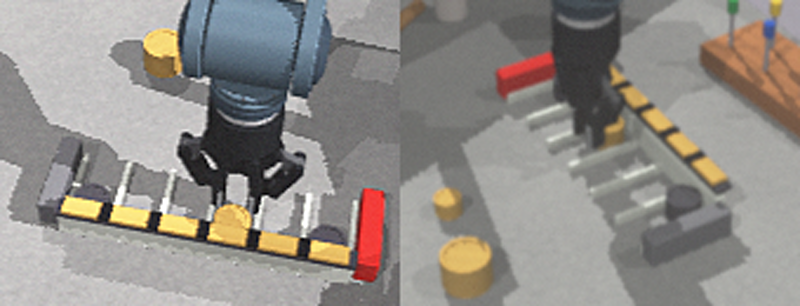

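Call:
carry_out:
  deltas:
    - [-1,0,0,0,0,0,-0.39]
    - [-1,0,0,0,0,0,-0.39]
    - [-1,0,0,0,0,0,-0.39]
    - [-1,0,0,0,0,0,-0.39]
    - [-0.5,0,0,0,0,0,-0.39]
    - [0,0,0,0,0,0,-0.39]
    - [0,0,0,0,0,0,-0.39]
    - [0,0,0,0,0,0,-0.39]

```text
time_s: 26.45
tcp_pos: [598.6, 81.2, 12.0]
ee_rot: [180.0, 0.0, 178.5]
wrist_force: [-0.9, -0.3, 0.5]
width: 26.4
```

Call:
carry_out:
  deltas:
    - [-1,0,0,0,0,0,-0.39]
    - [0,0,0,0,0,0,-0.39]
    - [0,0,0,0,0,0,-0.39]
    - [0,0,0,0,0,0,-0.39]
    - [0,0,0,0,0,0,-0.39]
    - [0,0,0,0,0,0,-0.39]
    - [0,0,0,0,0,0,-0.39]
    - [0,0,0,0,0,0,-0.39]

```text
time_s: 27.25
tcp_pos: [599.6, 81.1, 12.0]
ee_rot: [-180.0, 0.0, 178.5]
wrist_force: [-1.5, -0.9, -0.3]
width: 25.9
```

```bash
python3 avg.py
```

```text
[[ 5.9954e+02  8.1130e+01  1.2020e+01 -1.4100e+00 -5.8000e-01 -4.0000e-02]
 [ 5.9954e+02  8.1110e+01  1.2040e+01 -1.3100e+00 -1.2000e-01  1.0000e-01]
 [ 5.9952e+02  8.1130e+01  1.2010e+01 -1.0800e+00  4.6000e-01 -4.0000e-02]
 [ 5.9951e+02  8.1120e+01  1.2000e+01 -1.2700e+00  1.6000e-01 -3.0000e-02]]
[ 5.9953e+02  8.1120e+01  1.2020e+01 -1.2700e+00 -2.0000e-02 -0.0000e+00
 -3.0200e+00  2.4540e+01  1.0164e+02 -0.0000e+00  5.3820e+01 -9.1540e+01] 27.45
```

TCP is at rack x ≈ −0.6 with no stop force yet, so I'll continue in 0.5 mm steps.

Call:
carry_out:
  deltas:
    - [-0.5,0,0,0,0,0,-0.39]
    - [0,0,0,0,0,0,-0.39]
    - [-0.5,0,0,0,0,0,-0.39]
    - [0,0,0,0,0,0,-0.39]
    - [0,0,0,0,0,0,-0.39]
    - [0,0,0,0,0,0,-0.39]
    - [0,0,0,0,0,0,-0.39]
    - [0,0,0,0,0,0,-0.39]

```text
time_s: 28.25
tcp_pos: [600.5, 81.1, 12.0]
ee_rot: [-180.0, 0.0, 178.5]
wrist_force: [-1.2, 0.5, 0.5]
width: 26.2
```

```bash
python3 avg.py
```

```text
[[ 6.0049e+02  8.1120e+01  1.1970e+01 -2.1400e+00  1.5800e+00  4.6000e-01]
 [ 6.0051e+02  8.1130e+01  1.2010e+01 -8.2000e-01  6.0000e-02  7.5000e-01]
 [ 6.0050e+02  8.1120e+01  1.2010e+01 -5.1000e-01  3.4000e-01  3.7000e-01]
 [ 6.0049e+02  8.1130e+01  1.1990e+01 -2.0800e+00 -6.7000e-01  2.8000e-01]]
[ 6.0050e+02  8.1120e+01  1.2000e+01 -1.3900e+00  3.3000e-01  4.7000e-01
 -3.0200e+00  2.4640e+01  1.0149e+02  0.0000e+00  5.3860e+01 -9.1540e+01] 28.45
```

Call:
carry_out:
  deltas:
    - [-0.5,0,0,0,0,0,-0.39]
    - [0,0,0,0,0,0,-0.39]
    - [-0.5,0,0,0,0,0,-0.39]
    - [0,0,0,0,0,0,-0.39]
    - [0,0,0,0,0,0,-0.39]
    - [0,0,0,0,0,0,-0.39]
    - [0,0,0,0,0,0,-0.39]
    - [0,0,0,0,0,0,-0.39]

```text
time_s: 29.25
tcp_pos: [601.1, 81.1, 11.9]
ee_rot: [180.0, -0.1, 178.5]
wrist_force: [-5.2, 0.7, 2.4]
width: 26.0
```

```bash
python3 avg.py; python3 vw.py m
```

```text
[[ 6.0111e+02  8.1120e+01  1.1850e+01 -5.6400e+00 -4.6000e-01  3.0800e+00]
 [ 6.0112e+02  8.1130e+01  1.1850e+01 -4.7900e+00  1.0300e+00  2.4100e+00]
 [ 6.0114e+02  8.1130e+01  1.1890e+01 -4.8000e+00 -4.3000e-01  3.1200e+00]
 [ 6.0112e+02  8.1130e+01  1.1880e+01 -4.2100e+00 -4.0000e-02  3.3000e+00]]
[ 6.0112e+02  8.1130e+01  1.1870e+01 -4.8600e+00  2.0000e-02  2.9800e+00
 -3.0100e+00  2.4750e+01  1.0136e+02 -0.0000e+00  5.3940e+01 -9.1530e+01] 29.45
tcp [601.1  81.1  11.9] rack [ 1.  26.2] F [-4.2 -0.   3.3] 29.45
```

View pics/m.png

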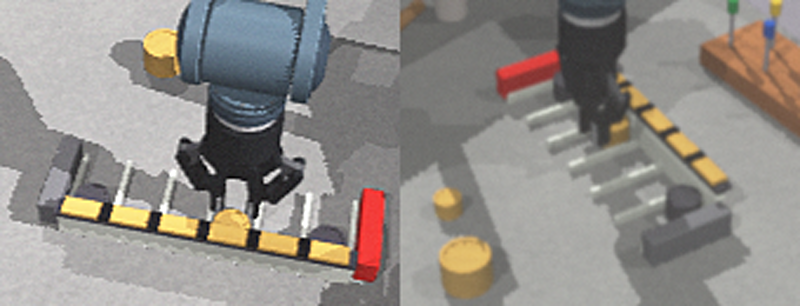

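The stop force has risen to 5 N and the TCP advance stalled at rack x = +1, which puts the blank centre at about +25 to +26. I'll back straight out, lift and check from above.

Call:
carry_out:
  deltas:
    - [2,0,0,0,0,0,-0.39]
    - [6,0,0,0,0,0,-0.39]
    - [15,0,0,0,0,0,-0.39]
    - [15,0,-10,0,0,0,-0.39]
    - [10,0,-30,0,0,0,-0.39]
    - [0,0,-40,0,0,0,-0.39]
    - [0,0,-40,0,0,0,-0.39]
    - [0,0,-20,0,0,0,-0.39]

```text
time_s: 30.35
tcp_pos: [555.8, 82.2, 156.5]
ee_rot: [-180.0, 0.5, 178.5]
wrist_force: [0.6, 0.1, 0.2]
width: 26.2
```

Call:
carry_out:
  deltas:
    - [-30,0,-20,0,0,0,-0.39]
    - [-40,0,0,0,0,0,-0.39]
    - [-40,0,0,0,0,0,-0.39]
    - [-30,0,0,0,0,0,-0.39]
    - [0,0,0,0,0,0,-0.39]
    - [0,0,0,0,0,0,-0.39]
    - [0,0,0,0,0,0,-0.39]
    - [0,0,0,0,0,0,-0.39]

```text
time_s: 31.15
tcp_pos: [692.6, 78.9, 172.2]
ee_rot: [180.0, 0.0, 178.5]
wrist_force: [-0.4, 1.0, 0.1]
width: 26.3
```

```bash
python3 bl.py n_wrist 25 26; python3 - <<'E'
from h import *
s=snapshot("wrist");cv2.imwrite("pics/n_w2.png",cv2.resize(s["frame"][90:260,200:440],None,fx=3.3,fy=3.3,interpolation=cv2.INTER_CUBIC))
E
python3 vw.py n; python3 rail.py | head -2
```

```text
tcp [692.6  78.9 172.2] rack [92.5 26.3] F [-0.4  1.   0.1] w 26.277538159147106 t 31.15 yaw 178.53088889558484
comp [ 300   90   44   43 1477] u0 [321.50058137 109.90559698]
blank world [626.3  80.3] rack [26.1 26. ] res [-0.2 -0.4  0.2  0.4]
tcp [692.9  78.9 172.3] rack [92.7 26.3] F [-0.8 -0.3 -0.1] 31.25
scene [[-0.02, -0.01, 0.12], [0.01, 0.02, 0.31], [0.78, -2.71, 93.25], [0.02, 0.04, -0.44], [0.03, 0.06, -0.38], [-0.01, 0.03, -2.44]]
side [[-0.03, -0.09, 1.88], [-0.02, 0.01, 0.5], [0.0, 0.02, 1.19], [-0.03, 0.01, 0.88], [0.04, 0.0, 0.44], [-0.15, 0.13, -6.25]]
```

View pics/n_w2.png

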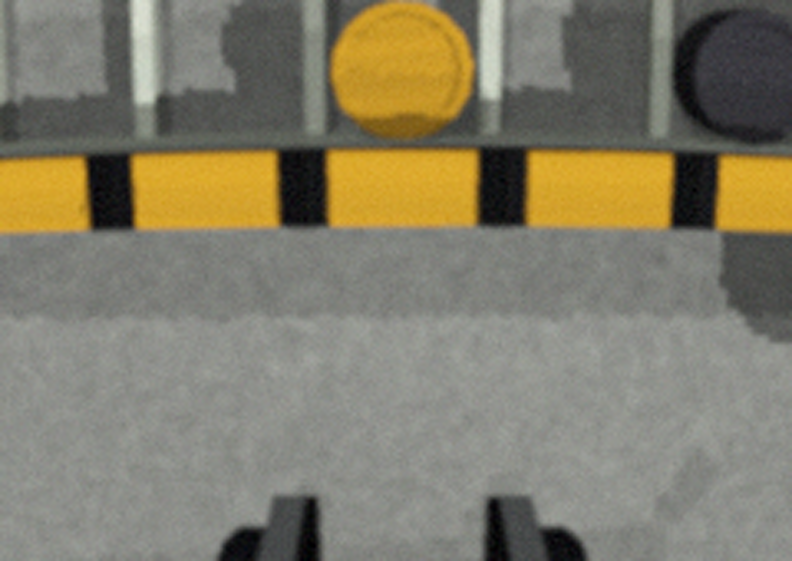

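View pics/n.png

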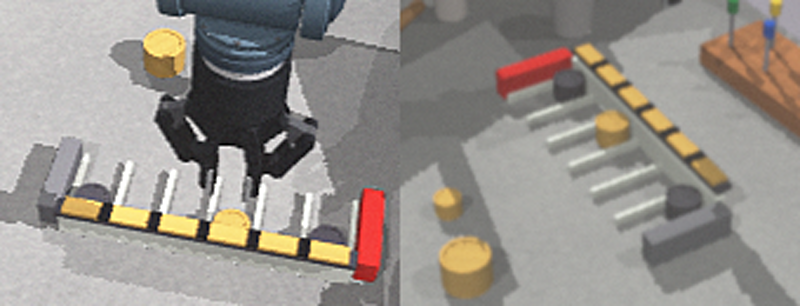

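```bash
python3 - <<'E'
from cell import ctrl
print(ctrl.finish_job())
E
```

```text
the job is handed in; nothing more can be done
None
```

The job is done and handed in at about 31 s of the 59 s allowed; the hand-in gave no verdict.

**Rail:** With the fingers closed I pressed pad 1, then slid over both ridges to the middle of pad 3 and lifted straight off. I paused once on pad 2, keeping contact. The rail was down 2–2.7 mm on the pads I checked. Pad 4 was not touched, and the rail was back up in the last pictures. The measured upward force on the rail stayed around 1–2 N and was noisy, so I confirmed contact from the rail's movement in the pictures.

**Blank:** I pushed the middle-sized brass blank sideways to line up with lane 3, then straight in until the stop resisted with about 5 N. After backing out, the wrist camera put it at rack x = 26.1 mm and y = 26.0 mm. Fully home is 25 / 26 mm, so this is within my roughly 1 mm uncertainty in rack x.

**Last checks:** In the last pictures, the steel blanks and the other two brass blanks looked unmoved. I did not compare the other things on the bench one by one, but the arm did not go near them. The gripper stood clear of everything at a height of 172 mm.

**Disagreement:** The scene and side cameras differed by about 6 mm in x on the rail position. I settled this with the closer wrist-camera fit, and the contact points agreed with it.

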